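# Clamp the lifter rack in the vise and load it

## Task

The hydraulic lifters are to be checked on the bench: slide the loose divided rack along the vise bed into the corner between the fixed jaw and the work stop, swing the handwheel's folded crank handle fully out until it latches, and wind the wheel clockwise (seen from the wheel's front) until the screw comes to its stop and the rubber-faced jaw grips the rack firmly there. Only once the rack is clamped, stand every lifter upright in the rack, one to a cell, right down on the cell floor; leave the crank handle folded flat against the wheel again and the other things on the bench where they are.

Things in the scene. Friction and masses are not known exactly. Their poses are not given: they have to be found in the camera images.
- vise: blue machine vise, fixed; origin on the bench under its middle. Screw along its x, handwheel at its -x end. Bed 115 mm above the bench, 110 mm wide. Fixed jaw at +x: face at x = 50 mm, 124 mm wide, 24 mm above the bed. The moving jaw (24 mm above the bed) starts 64 mm from it. The steel work stop is a plate at the -y end of the fixed jaw: face at y = -88 mm, top 146 mm above the bench
- vise_corner (a point): the corner on the vise bed where the plane of the fixed jaw's face meets the plane of the work stop's face (vise x = 50 mm, y = -88 mm, 115 mm above the bench); the rack's matching corner belongs here
- jaw_face: rubber face of the moving jaw, a pad 10 mm thick (x), 120 mm wide, 23 mm high; origin at bed height, 5 mm behind its gripping face. It moves to vise +x, 7 mm a turn, as the wheel is wound clockwise. The rubber gives by up to 7 mm, about 6 N per mm, once it presses
- wheel_center (a point): centre of the steel handwheel (126 mm over its rim, rim 14 mm thick), 100 mm above the bench at vise x = -154 mm; its axle lies along vise x, and its front looks to vise -x
- handwheel (a joint): turn of the wheel, rad: 0 parked (handle hinge at the bottom), positive = clockwise seen from its front = closing; takes about 0.15 N m. At 3 full turns (18.85) the hinge is at the bottom again, the screw is at its stop (18.90) and a rack standing against the fixed jaw squeezes the rubber about 3 mm. A handle folded at the bottom locks the wheel by a tooth in a notch (play 0.05 rad)
- crank_handle (a joint): fold angle of the crank handle, rad: 0 folded flat across the wheel's front, 1.571 right out, parallel to the axle, where a sprung detent latches it (snaps in above about 1.35; 1 to 2 N at the grip push it out again). On the parked wheel the folded handle stands straight up from its hinge; its end swings away from the wheel and down. The lock tooth is free beyond 0.7
- handle_hinge (a point): hinge of the crank handle on the wheel: 48 mm from the axle (below it when parked), 28 mm in front of the wheel's middle plane; the hinge line is tangent to the rim
- grip_point (a point): point on the handle's centre line 80 mm from its hinge. The black grip is 18 mm in diameter, from 22 to 98 mm from the hinge, and spins freely on the handle
- rack: grey divided rack, 46 mm wide (its x), 172 mm long (its y), 32 mm high, floor 6 mm, walls 4 mm; one row of 4 cells 38 by 38 mm, centred at its y = -63, -21, 21 and 63 mm. Origin under its middle. It starts loose on the vise bed between the jaws, its x and y roughly along the vise's, 15 to 45 mm short of the work stop. 0.45 kg
- rack_corner (a point): bottom corner of the rack at its +x, -y; belongs at vise_corner
- lifter0: hydraulic valve lifter: plain steel cylinder 30 mm in diameter, 54 mm tall, about 0.16 kg, bottom-heavy, standing upright on the bench at the start; origin in the middle of its underside, z along it (may be absent)
- lifter1: hydraulic valve lifter: plain steel cylinder 30 mm in diameter, 54 mm tall, about 0.16 kg, bottom-heavy, standing upright on the bench at the start; origin in the middle of its underside, z along it (may be absent)
- lifter2: hydraulic valve lifter: plain steel cylinder 30 mm in diameter, 54 mm tall, about 0.16 kg, bottom-heavy, standing upright on the bench at the start; origin in the middle of its underside, z along it (may be absent)
- lifter3: hydraulic valve lifter: plain steel cylinder 30 mm in diameter, 54 mm tall, about 0.16 kg, bottom-heavy, standing upright on the bench at the start; origin in the middle of its underside, z along it (may be absent)
- brass_bush: a low plain brass ring; not part of the job, leave it alone
- spanner: an open-ended spanner lying flat; not part of the job, leave it alone
- driver: a screwdriver lying flat; not part of the job, leave it alone
- spray_can: a grey spray can; not part of the job, leave it alone
- paste_jar: a small white jar; not part of the job, leave it alone
- ecu: a black finned engine control unit; not part of the job, leave it alone
- turbo_housing: an aluminium turbocharger housing; not part of the job, leave it alone
- oil_filter: a white oil filter; not part of the job, leave it alone
There are look-alikes about, which are no part of the job. Of the things like the rack, leave any that is purple; of the rest the larger one is meant.

How it is judged:
By the outcome, as a careful person would: the job done as asked, in the order asked, and still so for the second after the job is handed in, with the robot touching nothing.
Of lifter0, lifter1, lifter2, lifter3 only 3 to 4 are there at a start; the rules pass over those that are not, and their reading is None.
At some moment in a run one of lifter0, lifter1, lifter2, lifter3 may be knocked a few centimetres aside while the robot is not near it.
It also fails if it takes over 208 s, if anything falls off the work surface, if the arm or the gripper's body presses on something with over 40 N, if the wrist force passes 120 N, or if a joint passes its speed limit or range.

## Robot

A 6-joint arm with a two-finger parallel gripper is mounted at the origin on the work surface. World frame = base frame: x ahead of the robot, y to its left, z up, the work surface at z = 0. Lengths are in m, angles in rad, forces in N, time in s.
With the tool pointing down it reaches from about 0.35 to 0.85 m from the base axis. Payload 8.1 kg.
Tool frame: the origin (TCP) lies at the very end of the fingers, on their centre line; the grasp point (between the pads) lies 19 mm behind it; z points along the fingers, y is the direction in which the jaws open and shut (so a half turn about z gives the same grasp; the last joint's range is limited). The gripper opens to 93 mm and grips with 3 to 60 N. Pads are 15 mm wide; open, the fingers measure 128 mm over their backs; the gripper's body (75 mm by 188 mm) begins 65 mm behind the grasp point.
Start: joints at [1.171, 0.13, 1.488, -0, 1.523, -0.085], TCP at [0.186, 0.571, 0.219] pointing down, gripper open.
Joint ranges: [-2.96, 2.96], [-0.89, 2.26], [0.02, 2.5], [-1.34, 4.48], [0, 2.73], [-2.66, 2.66]. Speed limits (rad/s): [2.39, 2.39, 2.79, 3.14, 3.14, 3.14].

## Interface

Orientations are given as a unit quaternion [x, y, z, w].
In Python, from station import ctrl gives the robot as it stands.
- The arm moves only by the tool step_arm, never from a script. Its argument "series" is one flat list of numbers, 4 for each row, row after row: the shift along the tool's x, y, z in mm, then the turn about the tool's z in degrees. In form: [x, y, z, twist, x, y, z, twist, ...]. A call has 1 to 8 rows; each row shifts and turns the pose as measured when the row begins, along the tool's axes as they then stand; what a row does not reach is not made up. A row lasts 1/12 s, in which the tool goes at most 41.7 mm and 7.16 degrees, less where a joint would pass 70% of its speed; a pose out of reach is approached as far as the arm can. A call with a gripper value outside its range is refused whole. "grip" is the opening, from 0 (shut) to 1 (fully open), set as the call begins (left out, the last holds). The fingers move at their own pace and stop on an object; the grip force is fixed at half the most. Time passes only in rows, so rows that do not move let the fingers close. It gives the time, the measured TCP pose, the force and the opening at its end, in the units of the state.
- ctrl.observe(): the state, without advancing time (a new reading comes with each control period).
- ctrl.camera(name): name is "side" or "top" or "wrist"; returns the picture (480x640x3 uint8, red, green, blue); there is no depth.
- ctrl.camera_model(name): a dict with "K" (3x3 intrinsics, pixels), "R" (3x3) and "t" (3): a world point X has camera coordinates R X + t. Camera axes: x right, y down, z forward; pixel columns grow to the right and rows downward; lengths in m; the calibration is good to about 2 mm. A picture is of the moment at which its call begins: read the wrist's pose just before it. camera_model takes no time and is no camera call; for the wrist camera it gives the pose at the moment of the call.
- ctrl.job_done(): hands the job in, once; it reports no verdict.
The state is a dict: "t": time; "joint_pos": joint angles; "qd": joint speeds; "joint_torque": joint torques, N m; "tcp_pos": TCP position; "tcp_rot": TCP orientation; "contact_force": force on the tool from outside, world axes, zero at the start; "ft_torque": the same for the moment, N m; "finger_gap": finger opening in m.
Only numpy, scipy, OpenCV 4.12 (cv2) and the standard library are available. Lean on these libraries where they do the work, as an engineer would, in place of code of your own. Each camera call takes 0.05 s, during which the arm holds its last target.

## Working session

There is one attempt and no reset: what is moved stays moved. The work goes in short steps, Python scripts to look and compute and a tool call to move; the robot and the scene stay as the last step left them, time stands still between calls to the robot, and variables do not carry over. Pictures are saved under pics/ and viewed, and the job is handed in when it is done.

Besides the shell and the picture viewer there is one more tool, called by a JSON object that holds its "fn" and its "kwargs", one argument or row to a line. step_arm: Moves the arm, as the interface text tells. Its arguments: {"type":"object","properties":{"series":{"type":"array","items":{"type":"number"}},"grip":{"type":"number"}},"required":["series"]}

I'll start by looking at the scene.

```bash
ls; mkdir -p pics
python3 - <<'E'
from station import ctrl
import cv2
s=ctrl.observe(); print(s)
for n in ["side","top","wrist"]:
    m=ctrl.camera_model(n); print(n,m)
    cv2.imwrite(f"pics/{n}0.png",ctrl.camera(n)[:,:,::-1])
E
```

```text
pics
{'t': 0.0, 'joint_pos': array([ 1.17060503e+00,  1.31140971e-01,  1.48928423e+00, -1.10393730e-05,
        1.52299729e+00, -8.54071221e-02]), 'qd': array([ 0.00124659,  0.00070088, -0.00049134,  0.00037284,  0.00034283,
       -0.00050109]), 'joint_torque': array([-4.72537329e-05, -5.59850371e+01, -4.91758204e+01,  7.65574817e-02,
        3.57308064e-02, -1.11996906e-04]), 'tcp_pos': array([0.18552981, 0.56999334, 0.2175968 ]), 'tcp_rot': array([ 1.56742734e-01,  9.87639042e-01, -8.89406319e-04, -2.14613395e-04]), 'contact_force': array([-0.60012289,  0.51121528, -0.77947583]), 'ft_torque': array([-0.03118648,  0.04025592,  0.01940575]), 'finger_gap': 0.09271161831045595}
side {'K': array([[525.19186574,   0.        , 322.59721025],
       [  0.        , 525.19186574, 236.50612683],
       [  0.        ,   0.        ,   1.        ]]), 'R': array([[-0.81961476, -0.57285939, -0.00798542],
       [-0.2935655 ,  0.43190465, -0.85280576],
       [ 0.49198672, -0.69662795, -0.52216718]]), 't': array([0.47119515, 0.2607908 , 1.0510529 ])}
top {'K': array([[486.33636505,   0.        , 320.56018671],
       [  0.        , 486.33636505, 233.20369621],
       [  0.        ,   0.        ,   1.        ]]), 'R': array([[ 0.01115841, -0.99974163, -0.01980298],
       [-0.99264193, -0.00868685, -0.12077472],
       [ 0.12057149,  0.02100492, -0.9924824 ]]), 't': array([0.0101555 , 0.54853706, 1.30319646])}
wrist {'K': array([[379.01492297,   0.        , 315.2229073 ],
       [  0.        , 379.01492297, 241.11826115],
       [  0.        ,   0.        ,   1.        ]]), 'R': array([[ 0.30894072,  0.95108057, -0.00117337],
       [ 0.90883266, -0.2948532 ,  0.29510131],
       [ 0.28031916, -0.09223521, -0.95546525]]), 't': array([-0.60035022, -0.03570103,  0.39176802])}
```

View pics/side0.png

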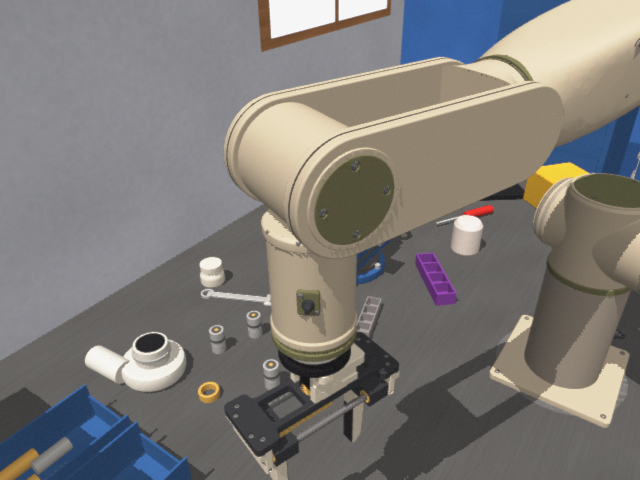

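View pics/top0.png

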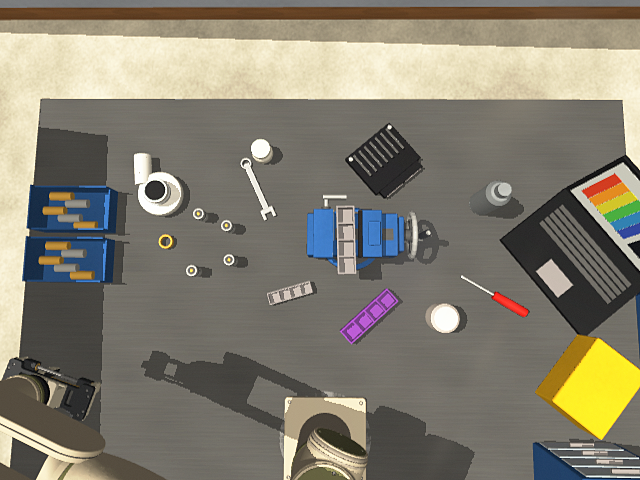

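View pics/wrist0.png

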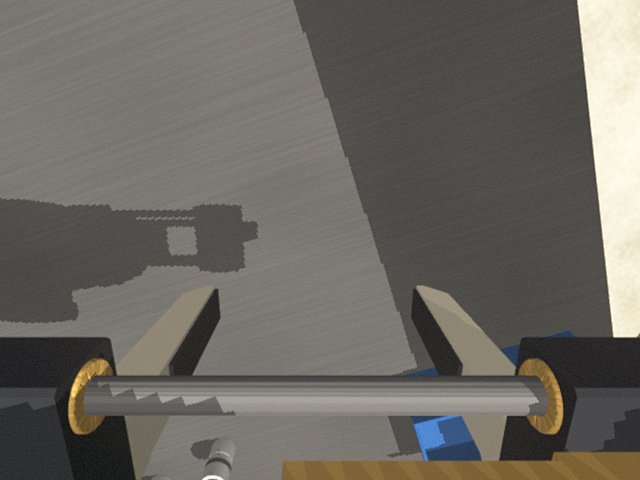

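Top view: the vise is at about (355,238) with the wheel at (415,238) towards world -y, and the work stop is on the world +x side at (335,197). Four lifters stand at (198,214), (227,226), (229,260) and (192,270), and the grey rack is on the vise at (346,240). Next I'll zoom in to measure.

```bash
cat > h.py <<'E'
import numpy as np, cv2
from station import ctrl
from scipy.spatial.transform import Rotation as Rot
def pix2z(m,u,v,z):
    K,R,t=m["K"],m["R"],m["t"]
    d=R.T@np.linalg.inv(K)@np.array([u,v,1.]); c=-R.T@t
    return c+d*(z-c[2])/d[2]
def proj(m,X):
    X=np.atleast_2d(X); c=X@m["R"].T+m["t"]; p=c@m["K"].T
    return p[:,:2]/p[:,2:]
def st(verbose=True):
    s=ctrl.observe()
    R=Rot.from_quat(s["tcp_rot"])
    if verbose:
        print("t %.2f"%s["t"],"tcp",np.round(s["tcp_pos"]*1000,1),"F",np.round(s["contact_force"],1),"gap %.1f"%(s["finger_gap"]*1000))
        print("R cols x",np.round(R.as_matrix()[:,0],3),"y",np.round(R.as_matrix()[:,1],3),"z",np.round(R.as_matrix()[:,2],3),"q",np.round(s["joint_pos"],2))
    return s,R.as_matrix()
def crop(img,u0,u1,v0,v1,f,name):
    c=img[v0:v1,u0:u1]; c=cv2.resize(c,None,fx=f,fy=f,interpolation=cv2.INTER_CUBIC)
    cv2.imwrite("pics/"+name+".png",c[:,:,::-1])
E
python3 - <<'E'
import cv2
im=cv2.imread("pics/top0.png")[:,:,::-1]
from h import crop
crop(im,290,450,180,290,5,"topv")
crop(im,150,270,190,290,6,"topl")
E
```

```text
(no output)
```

View pics/topv.png

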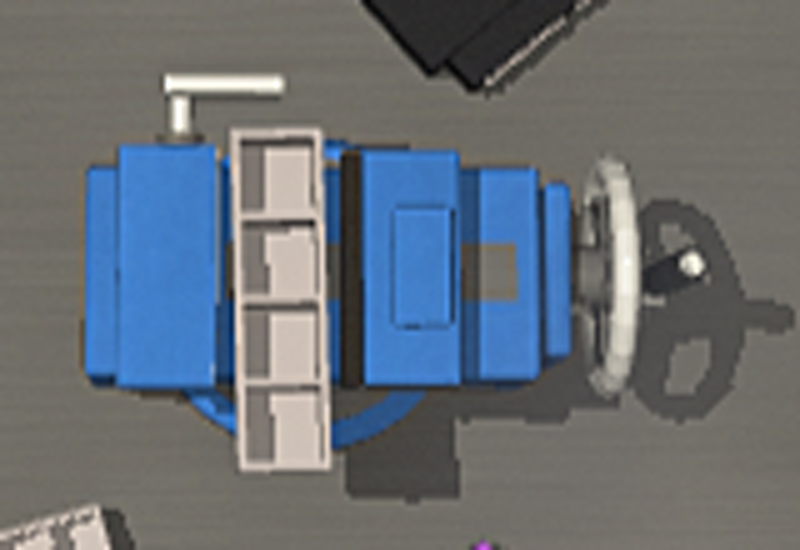

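View pics/topl.png

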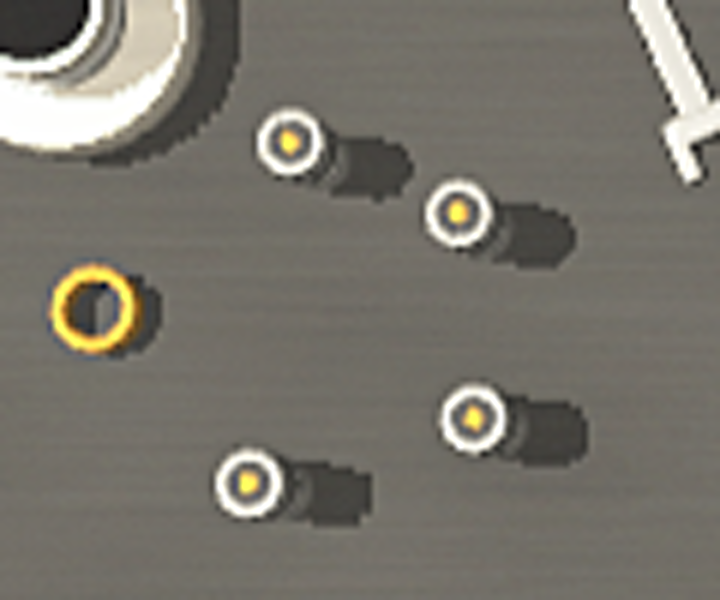

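Run:
```python
from h import *
from scipy.optimize import least_squares
m=ctrl.camera_model("top")
f=lambda x,y:((x+.5)/5-.5+290,(y+.5)/5-.5+180)
obs=[((50,-62,139),f(216,146)),((50,62,139),f(216,387)),((-14,-60,138),f(341,152)),((-14,60,138),f(341,387)),((-24,-60,138),f(362,152)),((-24,60,138),f(363,387))]
V=np.array([o[0] for o in obs])/1000; P=np.array([o[1] for o in obs])
def tf(p,X): 
    c,s=np.cos(p[2]),np.sin(p[2]); return np.c_[p[0]+c*X[:,0]-s*X[:,1],p[1]+s*X[:,0]+c*X[:,1],X[:,2]]
r=least_squares(lambda p:(proj(m,tf(p,V))-P).ravel(),[.5,0,1.57])
print(r.x,np.degrees(r.x[2]),r.fun)
p=r.x
g=lambda q:((q-[290,180]+.5)*5-.5).round(0)
for n,X in dict(wc=(-154,0,100),corner=(50,-88,115),stoptop=(50,-88,146),stoptop2=(26,-88,146),hinge=(-182,0,52),end=(-182,0,52+98)).items():
    W=tf(p,np.array([X])/1000); print(n,W.round(4),g(proj(m,W)))
# rack top corners z=.147
for nm,c in dict(nl=(229,128),nr=(322,127),fr=(332,469),fl=(239,471)).items():
    print(nm,pix2z(m,*f(*c),.147).round(4))
fl=lambda x,y:((x+.5)/6-.5+150,(y+.5)/6-.5+190)
for c in [(290,142),(459,213),(474,418),(249,483)]: print(pix2z(m,*fl(*c),.054).round(4))
```

```text
[ 0.53645157 -0.06729666  1.57210817] 90.07516334089276 [ 0.0621476  -0.00458344 -0.27323064  0.48118559  0.23523166 -0.20180023
  0.2087711  -0.07078852 -0.0254043  -0.17669586 -0.20520738 -0.03734491]
wc [[ 0.5367 -0.2213  0.1   ]] [[608. 279.]]
corner [[ 0.6244 -0.0172  0.115 ]] [[216. 105.]]
stoptop [[ 0.6244 -0.0172  0.146 ]] [[217.  93.]]
stoptop2 [[ 0.6244 -0.0412  0.146 ]] [[264.  93.]]
hinge [[ 0.5367 -0.2493  0.052 ]] [[645. 290.]]
end [[ 0.5367 -0.2493  0.15  ]] [[680. 268.]]
nl [ 0.6063 -0.0235  0.147 ]
nr [ 0.6071 -0.0705  0.147 ]
fr [ 0.4348 -0.076   0.147 ]
fl [ 0.4333 -0.0298  0.147 ]
[0.5979 0.351  0.054 ]
[0.5659 0.2726 0.054 ]
[0.4729 0.2626 0.054 ]
[0.4427 0.363  0.054 ]
```

```bash
cat >> h.py <<'E'
def go(x,y,z,ang=None):
    """remaining move in tool axes (mm) to TCP world target; ang = world angle (deg) wanted for tool y"""
    s,R=st(False); d=R.T@(np.array([x,y,z])-s["tcp_pos"])*1000
    a=np.degrees(np.arctan2(R[1,1],R[0,1])); tw=None if ang is None else (a-ang+180)%360-180
    print("t %.2f"%s["t"],"tcp",np.round(s["tcp_pos"]*1000,1),"yang %.1f"%a,"F",np.round(s["contact_force"],1),"gap %.1f"%(s["finger_gap"]*1000),"tilt",np.round(R[:2,2],3), "j6 %.2f"%s["joint_pos"][5])
    print("  tool delta",np.round(d,1),"twist",None if tw is None else round(tw,1))
E
python3 -c "
from h import *
go(.443,-.053,.218,90)"
```

```text
t 0.15 tcp [185.6 570.1 217.8] yang 72.0 F [ 0.5  0.4 -0.1] gap 92.9 tilt [-0.001 -0.001] j6 -0.09
  tool delta [-4.377e+02 -5.128e+02  5.000e-01] twist -18.0
```

{"fn": "step_arm", "kwargs": {
  "series": [-26, -30.5, 0, 0, -26, -30.5, 0, 0, -26, -30.5, 0, 0, -26, -30.5, 0, 0, -26, -30.5, 0, 0, -26, -30.5, 0, 0, -26, -30.5, 0, 0, -26, -30.5, 0, 0]
}}

```text
t: 0.82
tcp_pos: [0.3066, 0.2666, 0.2112]
tcp_rot: [0.151, 0.989, -0.005, -0.003]
contact_force: [1.4, -0.0, -0.3]
finger_gap: 0.0929
```

```bash
python3 -c "
from h import *
go(.443,-.053,.218,90)"
```

```text
t 0.82 tcp [306.6 266.6 211.2] yang 72.6 F [ 1.4 -0.  -0.3] gap 92.9 tilt [-0.007 -0.008] j6 -0.68
  tool delta [-225.6 -264.4   -5. ] twist -17.4
```

{"fn": "step_arm", "kwargs": {
  "series": [-27, -31, 0, -5, -29, -28, 0, -5, -32, -25, 0, -5, -34, -22, -2, -2, -34, -22, -2, 0, -34, -22, -1, 0, 0, 0, 0, 0, 0, 0, 0, 0]
}}

```text
t: 1.48
tcp_pos: [0.4774, 0.0865, 0.2148]
tcp_rot: [0.004, 1.0, -0.005, -0.003]
contact_force: [0.5, -0.6, -0.4]
finger_gap: 0.0928
```

```bash
python3 -c "
from h import *
go(.443,-.053,.218,90)"
```

```text
t 1.48 tcp [477.4  86.5 214.8] yang 89.6 F [ 0.5 -0.6 -0.4] gap 92.8 tilt [-0.006 -0.01 ] j6 -1.48
  tool delta [  33.4 -139.8   -1.6] twist -0.4
```

{"fn": "step_arm", "kwargs": {
  "series": [8, -35, 0, 0, 8, -35, 0, 0, 8, -35, 0, 0, 8, -33, 0, 0, 0, 0, 0, 0]
}}

```text
t: 1.9
tcp_pos: [0.4408, -0.0518, 0.2143]
tcp_rot: [-0.0, 1.0, -0.004, -0.005]
contact_force: [-0.2, 1.0, 0.0]
finger_gap: 0.093
```

```bash
python3 -c "
from h import *
go(.443,-.053,.160,92)
crop(ctrl.camera('top'),250,410,160,280,5,'top1')
crop(ctrl.camera('side'),240,480,240,420,3,'side1')"
```

```text
t 1.90 tcp [440.8 -51.8 214.3] yang 90.0 F [-0.2  1.   0. ] gap 93.0 tilt [-0.01  -0.009] j6 -1.79
  tool delta [-2.7 -0.7 54.3] twist -2.0
```

View pics/side1.png

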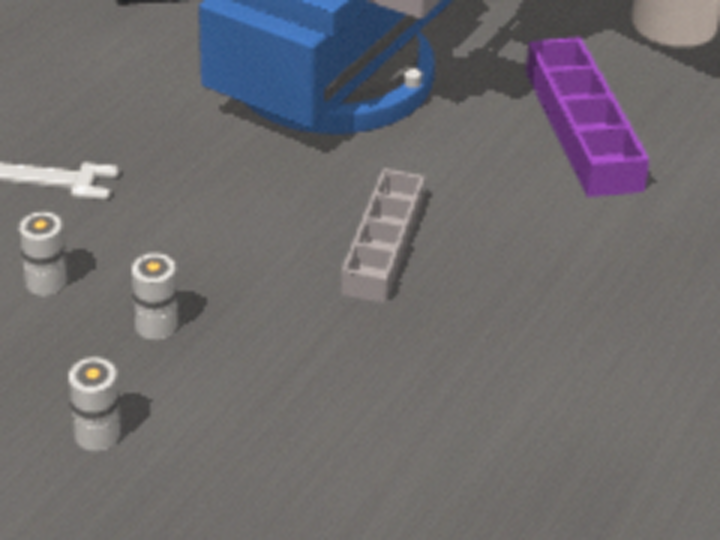

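View pics/top1.png

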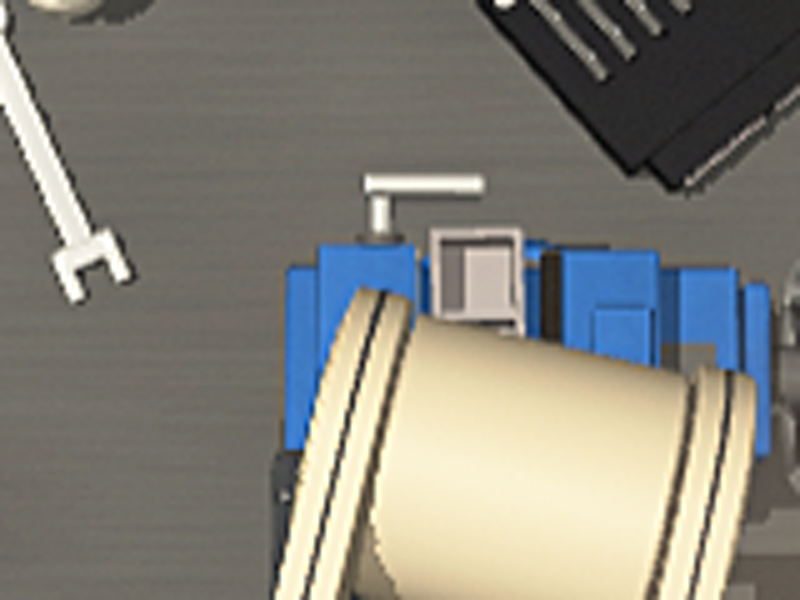

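{"fn": "step_arm", "kwargs": {
  "series": [-2, -0.5, 24, -2, 0, 0, 24, 0, 0, 0, 24, 0, 0, 0, 15, 0, 0, 0, 6, 0, 0, 0, 0, 0]
}}

```text
t: 2.5
tcp_pos: [0.4452, -0.0394, 0.1203]
tcp_rot: [-0.023, 1.0, -0.002, -0.001]
contact_force: [-0.6, 0.4, -0.7]
finger_gap: 0.093
```

```bash
python3 -c "
from h import *
go(.443,-.053,.120,92)
cv2.imwrite('pics/w1.png',ctrl.camera('wrist')[:,:,::-1])"
```

```text
t 2.50 tcp [445.2 -39.4 120.3] yang 92.6 F [-0.6  0.4 -0.7] gap 93.0 tilt [-0.002 -0.004] j6 -1.82
  tool delta [  2.8 -13.4   0.4] twist 0.6
```

View pics/w1.png

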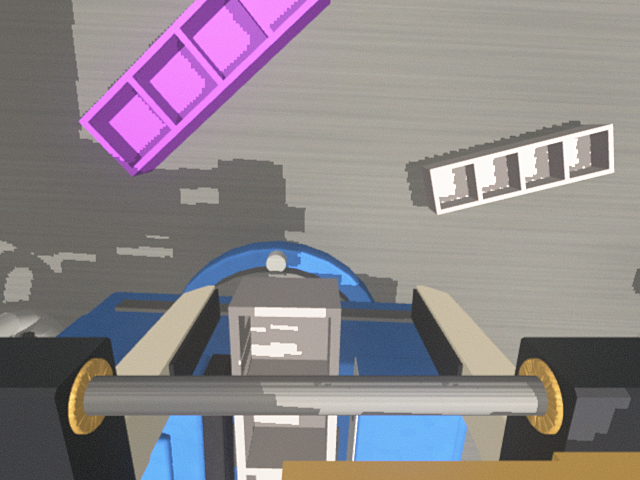

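{"fn": "step_arm", "kwargs": {
  "series": [1.5, -7, 0, 0.5, 1, -6, 0, 0, 0, 0, 0, 0, 0, 0, 0, 0]
}}

```text
t: 2.88
tcp_pos: [0.4459, -0.0527, 0.1252]
tcp_rot: [-0.02, 1.0, -0.003, 0.002]
contact_force: [0.2, -0.1, -0.6]
finger_gap: 0.0929
```

```bash
python3 -c "
from h import *
go(.443,-.053,.120,92)"
```

```text
t 2.88 tcp [445.9 -52.7 125.2] yang 92.3 F [ 0.2 -0.1 -0.6] gap 92.9 tilt [ 0.004 -0.005] j6 -1.84
  tool delta [ 2.9 -0.2  5.2] twist 0.3
```

{"fn": "step_arm", "kwargs": {
  "series": [0, 0, 0, 0, 0, 0, 0, 0]
}}

```text
t: 3.05
tcp_pos: [0.4469, -0.0534, 0.1268]
tcp_rot: [-0.019, 1.0, -0.003, 0.003]
contact_force: [0.4, -0.8, 0.1]
finger_gap: 0.0931
```

{"fn": "step_arm", "kwargs": {
  "series": [0, 0, 5, 0, 0, 0, 0, 0, 0, 0, 0, 0]
}}

```text
t: 3.3
tcp_pos: [0.4475, -0.0538, 0.122]
tcp_rot: [-0.019, 1.0, -0.003, 0.004]
contact_force: [0.2, 0.3, -0.4]
finger_gap: 0.0928
```

```bash
python3 -c "
from h import *
go(.443,-.053,.120,92)"
```

```text
t 3.30 tcp [447.5 -53.8 122. ] yang 92.1 F [ 0.2  0.3 -0.4] gap 92.8 tilt [ 0.008 -0.006] j6 -1.84
  tool delta [4.5 0.9 2. ] twist 0.1
```

{"fn": "step_arm", "kwargs": {
  "series": [6, 0, 2, 0, 0, 0, 0, 0, 0, 0, 0, 0]
}}

```text
t: 3.55
tcp_pos: [0.4405, -0.0538, 0.1192]
tcp_rot: [-0.019, 1.0, -0.003, 0.003]
contact_force: [0.4, 0.3, -0.3]
finger_gap: 0.0928
```

{"fn": "step_arm", "kwargs": {
  "series": [0, 0, 0, 0, 0, 0, 0, 0, 0, 0, 0, 0, 0, 0, 0, 0, 0, 0, 0, 0, 0, 0, 0, 0],
  "grip": 0.3
}}

```text
t: 4.05
tcp_pos: [0.4403, -0.0537, 0.1192]
tcp_rot: [-0.019, 1.0, -0.003, 0.003]
contact_force: [-0.9, -0.8, 0.8]
finger_gap: 0.0577
```

```bash
python3 -c "
from h import *
go(.443,-.053,.120,92)"
```

```text
t 4.05 tcp [440.3 -53.7 119.2] yang 92.2 F [-0.9 -0.8  0.8] gap 57.7 tilt [ 0.007 -0.006] j6 -1.84
  tool delta [-2.7  0.6 -0.8] twist 0.2
```

{"fn": "step_arm", "kwargs": {
  "series": [0, 0, 0, 0, 0, 0, 0, 0, 0, 0, 0, 0, 0, 0, 0, 0]
}}

```text
t: 4.38
tcp_pos: [0.4403, -0.0536, 0.1192]
tcp_rot: [-0.019, 1.0, -0.003, 0.003]
contact_force: [-0.6, -1.3, -0.2]
finger_gap: 0.0458
```

```bash
python3 -c "
from h import *
go(.443,-.053,.120,92)
crop(ctrl.camera('top'),290,450,180,290,5,'top2')
cv2.imwrite('pics/w2.png',ctrl.camera('wrist')[:,:,::-1])"
```

```text
t 4.38 tcp [440.3 -53.6 119.2] yang 92.2 F [-0.6 -1.3 -0.2] gap 45.8 tilt [ 0.007 -0.005] j6 -1.84
  tool delta [-2.7  0.5 -0.7] twist 0.2
```

View pics/w2.png

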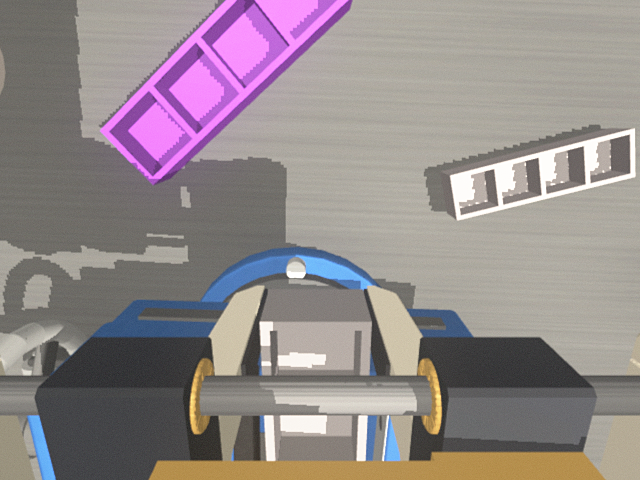

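View pics/top2.png

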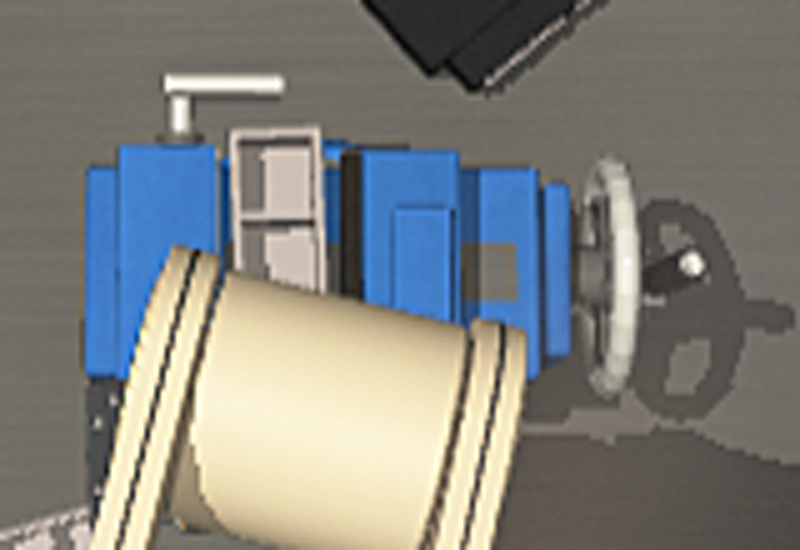

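{"fn": "step_arm", "kwargs": {
  "series": [0, 0, 0, 1.5, 0, 0, 0, 0.6, -5, 1, 0, 0, -5, 1, 0, 0, -3, 1, 0, 0, 0, 0, 0, 0]
}}

```text
t: 4.98
tcp_pos: [0.4527, -0.0505, 0.1192]
tcp_rot: [-0.0, 1.0, -0.003, 0.002]
contact_force: [-1.5, 1.6, 1.8]
finger_gap: 0.0456
```

```bash
python3 -c "
from h import *
go(.4583,-.043,.119,90.1)
crop(ctrl.camera('top'),290,450,180,290,5,'top3')"
```

```text
t 4.98 tcp [452.7 -50.5 119.2] yang 90.0 F [-1.5  1.6  1.8] gap 45.6 tilt [ 0.003 -0.005] j6 -1.79
  tool delta [-5.6  7.5  0.2] twist -0.1
```

View pics/top3.png

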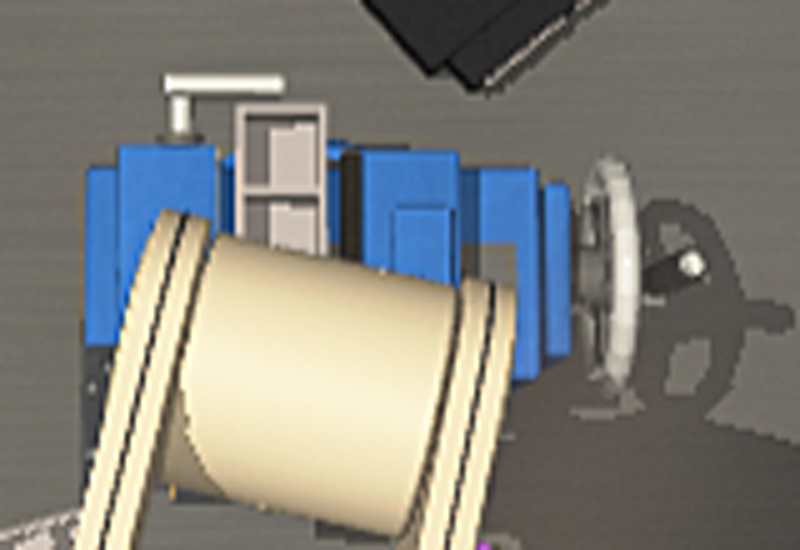

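{"fn": "step_arm", "kwargs": {
  "series": [-1, 3, 0, 0, -1, 3, 0, 0, -1, 1.5, 0, 0, -1, 0, 0, 0, 0, 0, 0, 0]
}}

```text
t: 5.45
tcp_pos: [0.4572, -0.0433, 0.1193]
tcp_rot: [-0.0, 1.0, -0.004, 0.002]
contact_force: [-1.1, -2.2, 1.0]
finger_gap: 0.046
```

```bash
python3 -c "
from h import *
go(.4583,-.043,.119,90.1)
crop(ctrl.camera('top'),290,450,180,290,5,'top4')"
```

```text
t 5.45 tcp [457.2 -43.3 119.3] yang 90.0 F [-1.1 -2.2  1. ] gap 46.0 tilt [ 0.004 -0.007] j6 -1.77
  tool delta [-1.1  0.3  0.3] twist -0.1
```

View pics/top4.png

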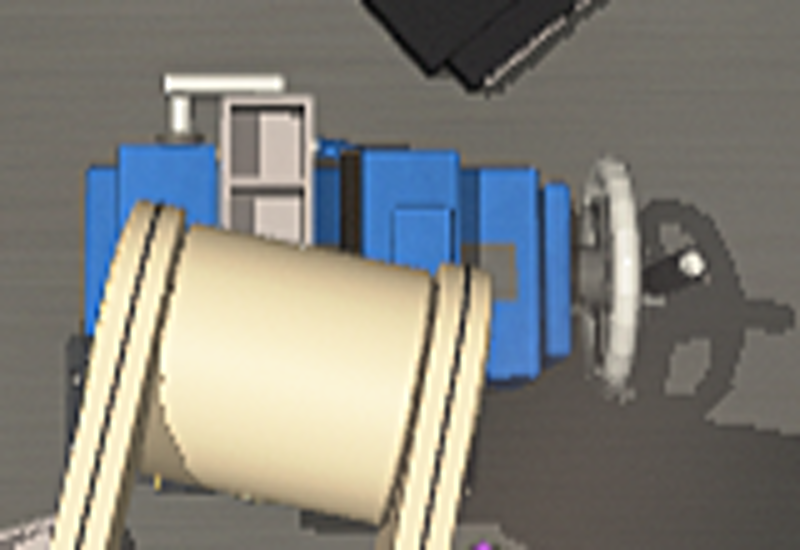

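{"fn": "step_arm", "kwargs": {
  "series": [-1, 0, 0, 0, -1, 0, 0, 0, 0, 0, 0, 0]
}}

```text
t: 5.75
tcp_pos: [0.4587, -0.043, 0.1193]
tcp_rot: [-0.0, 1.0, -0.003, 0.001]
contact_force: [-1.7, -2.0, 1.0]
finger_gap: 0.0456
```

{"fn": "step_arm", "kwargs": {
  "series": [0, 1, 0, 0, 0, 1, 0, 0, 0, 0, 0, 0]
}}

```text
t: 6.0
tcp_pos: [0.4594, -0.0413, 0.1193]
tcp_rot: [0.0, 1.0, -0.004, 0.002]
contact_force: [-2.7, -0.9, 1.3]
finger_gap: 0.0462
```

{"fn": "step_arm", "kwargs": {
  "series": [-1.5, 0, 0, 0, -1.5, 0, 0, 0]
}}

```text
t: 6.17
tcp_pos: [0.4598, -0.0412, 0.1192]
tcp_rot: [0.0, 1.0, -0.004, -0.001]
contact_force: [-13.5, -2.7, 11.5]
finger_gap: 0.0456
```

{"fn": "step_arm", "kwargs": {
  "series": [0.5, 1, 0, 0, 0, 1, 0, 0, 0, 1, 0, 0]
}}

```text
t: 6.42
tcp_pos: [0.4596, -0.0406, 0.1195]
tcp_rot: [0.001, 1.0, -0.006, -0.001]
contact_force: [-2.5, -7.9, 1.7]
finger_gap: 0.0459
```

{"fn": "step_arm", "kwargs": {
  "series": [-0.5, 1.5, 0, 0, 0, 1.5, 0, 0]
}}

```text
t: 6.58
tcp_pos: [0.4596, -0.0407, 0.1196]
tcp_rot: [0.001, 1.0, -0.009, -0.001]
contact_force: [-2.1, -10.0, 0.8]
finger_gap: 0.0457
```

```bash
python3 -c "
from h import *
st()
crop(ctrl.camera('top'),290,450,180,290,5,'top5')"
```

```text
t 6.58 tcp [459.6 -40.7 119.6] F [ -2.1 -10.    0.8] gap 45.7
R cols x [-1.     0.002  0.003] y [ 0.002  1.    -0.018] z [-0.003 -0.018 -1.   ] q [-0.18 -0.18  1.98 -0.02  1.34 -1.75]
```

View pics/top5.png

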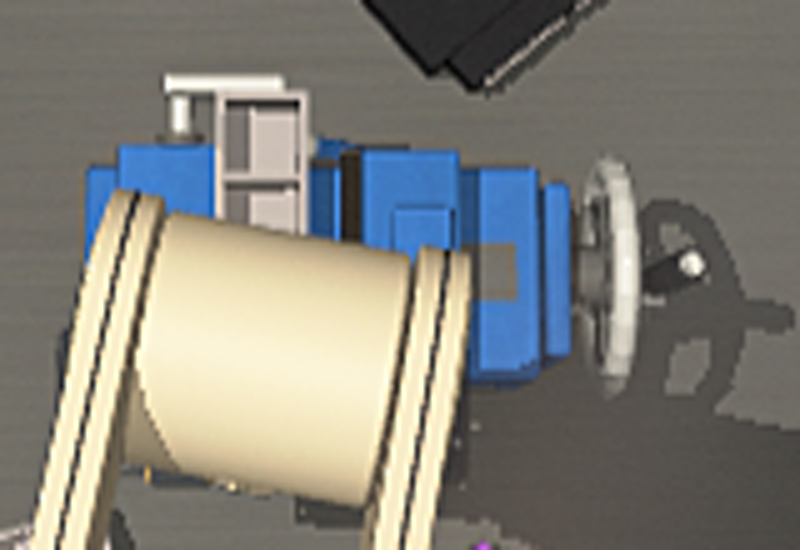

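{"fn": "step_arm", "kwargs": {
  "series": [0, -0.5, 0, 0, 0, 0, 0, 0, 0, 0, 0, 0],
  "grip": 0.65
}}

```text
t: 6.88
tcp_pos: [0.4602, -0.0409, 0.1195]
tcp_rot: [0.001, 1.0, -0.009, -0.001]
contact_force: [-0.4, 0.7, 0.1]
finger_gap: 0.0588
```

{"fn": "step_arm", "kwargs": {
  "series": [0, 0, 0, 0, 0, 0, -10, 0, 0, 0, -30, 0, 0, 0, -30, 0, 0, 0, -20, 0, 0, 0, 0, 0]
}}

```text
t: 7.38
tcp_pos: [0.4587, -0.0372, 0.2131]
tcp_rot: [-0.0, 1.0, -0.007, -0.003]
contact_force: [0.9, -0.3, 1.9]
finger_gap: 0.0603
```

```bash
python3 -c "
from h import *
go(.5367,-.2493,.230,0)
go(.5367,-.2493,.230,180)
cv2.imwrite('pics/w6.png',ctrl.camera('wrist')[:,:,::-1])"
```

```text
t 7.38 tcp [458.7 -37.2 213.1] yang 90.0 F [ 0.9 -0.3  1.9] gap 60.3 tilt [-0.006 -0.014] j6 -1.75
  tool delta [ -77.9 -212.3  -14.4] twist 90.0
t 7.38 tcp [458.7 -37.2 213.1] yang 90.0 F [ 0.9 -0.3  1.9] gap 60.3 tilt [-0.006 -0.014] j6 -1.75
  tool delta [ -77.9 -212.3  -14.4] twist -90.0
```

View pics/w6.png

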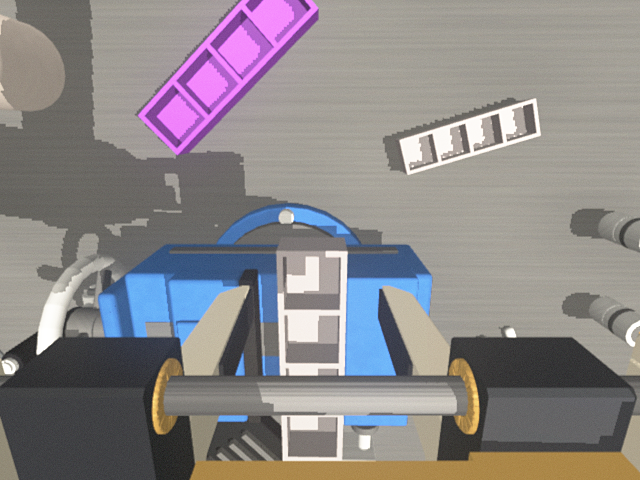

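{"fn": "step_arm", "kwargs": {
  "series": [-13, -35, -3, 0, -13, -35, -3, 0, -13, -35, -3, 0, -13, -35, -3, 0, -13, -35, 0, 0, -9, -30, 0, 0, 0, 0, 0, 0, 0, 0, 0, 0]
}}

```text
t: 8.1
tcp_pos: [0.5333, -0.2472, 0.2161]
tcp_rot: [-0.003, 1.0, -0.004, -0.007]
contact_force: [0.1, -0.1, 0.1]
finger_gap: 0.0605
```

{"fn": "step_arm", "kwargs": {
  "series": [0, 0, 0, 7, 0, 0, 0, 7, 0, 0, 0, 7, 0, 0, 0, 7, 0, 0, 0, 7, 0, 0, 0, 7, 0, 0, 0, 7, 0, 0, 0, 7]
}}

```text
t: 8.77
tcp_pos: [0.5285, -0.2374, 0.2062]
tcp_rot: [0.475, 0.88, -0.005, -0.011]
contact_force: [-0.5, 0.0, -0.2]
finger_gap: 0.0605
```

{"fn": "step_arm", "kwargs": {
  "series": [0, 0, 0, 7, 0, 0, 0, 7, 0, 0, 0, 7, 0, 0, 0, 7, 0, 0, 0, 3, 0, 0, 0, 0]
}}

```text
t: 9.27
tcp_pos: [0.5252, -0.2278, 0.2006]
tcp_rot: [0.7, 0.714, -0.008, -0.014]
contact_force: [0.0, 0.4, -0.2]
finger_gap: 0.0603
```

```bash
python3 -c "
from h import *
go(.5367,-.2493,.230,0)
crop(ctrl.camera('top'),290,450,180,290,5,'top7')
cv2.imwrite('pics/w7.png',ctrl.camera('wrist')[:,:,::-1])
cv2.imwrite('pics/s7.png',ctrl.camera('side')[:,:,::-1])"
```

```text
t 9.27 tcp [ 525.2 -227.8  200.6] yang 1.1 F [ 0.   0.4 -0.2] gap 60.3 tilt [-0.032  0.008] j6 -0.51
  tool delta [-21.5  10.1 -29.9] twist 1.1
```

View pics/top7.png

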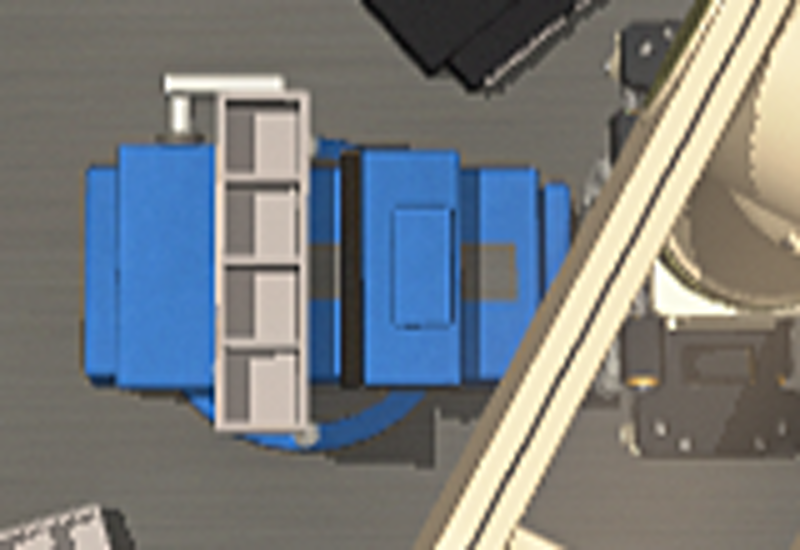

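View pics/w7.png

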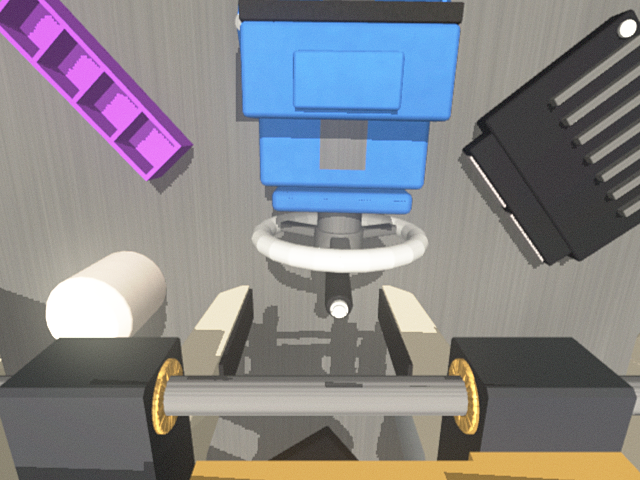

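View pics/s7.png

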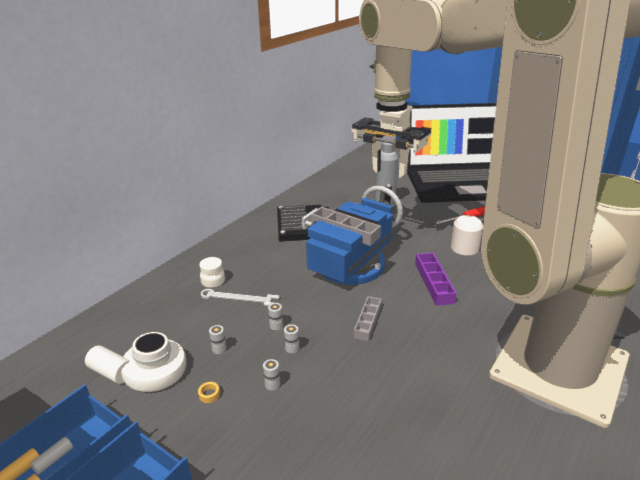

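```bash
python3 -c "
from h import *
m=ctrl.camera_model('top')
for n,u,v,z in [('jar',443,318,.08),('jar top edge',443,302,.08),('can top',503,190,.2),('can',490,195,.1),('ecu corner',388,198,.04),('ecu r',424,165,.0),('driver tip',462,277,.01)]: print(n,pix2z(m,u,v,z).round(3))
mw=ctrl.camera_model('wrist')
s=ctrl.observe()
# handle tip: seen in wrist at (339,309), z~.150
print(pix2z(mw,339,309,.150).round(4), pix2z(mw,339,256,.163).round(4),pix2z(mw,340,257,.156))
print(proj(mw,[[.5367,-.2493,.15],[.5367,-.2213,.163]]).round(0))
"
```

```text
jar [ 0.325 -0.304  0.08 ]
jar top edge [ 0.366 -0.305  0.08 ]
can top [ 0.637 -0.427  0.2  ]
can [ 0.645 -0.428  0.1  ]
ecu corner [ 0.647 -0.169  0.04 ]
ecu r [ 0.751 -0.277  0.   ]
driver tip [ 0.433 -0.374  0.01 ]
[ 0.5407 -0.2562  0.15  ] [ 0.5385 -0.2163  0.163 ] [ 0.53947727 -0.21932413  0.156     ]
[[333. 299.]
 [335. 264.]]
```

{"fn": "step_arm", "kwargs": {
  "series": [-11, 6, 0, 1, -11, 5, 0, 0, 0, 0, 0, 0, 0, 0, 0, 0]
}}

```text
t: 9.75
tcp_pos: [0.5372, -0.2499, 0.2002]
tcp_rot: [0.702, 0.712, -0.008, -0.014]
contact_force: [-0.6, -0.6, 0.9]
finger_gap: 0.0603
```

```bash
python3 -c "
from h import *
go(.5375,-.251,.150,0)
cv2.imwrite('pics/w8.png',ctrl.camera('wrist')[:,:,::-1])"
```

```text
t 9.75 tcp [ 537.2 -249.9  200.2] yang 0.9 F [-0.6 -0.6  0.9] gap 60.3 tilt [-0.032  0.008] j6 -0.53
  tool delta [-1.5  1.9 50.1] twist 0.9
```

View pics/w8.png

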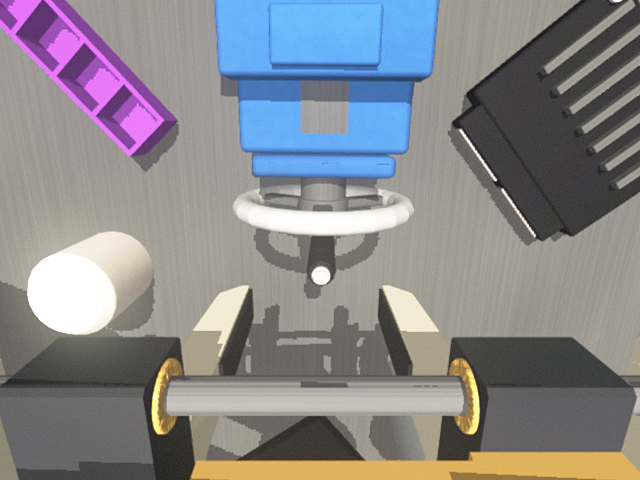

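```bash
python3 -c "
from h import *
mw=ctrl.camera_model('wrist')
print(pix2z(mw,320,276,.150).round(4),pix2z(mw,323,214,.163).round(4))
print(proj(mw,[[.5372,-.2499,.2002]]).round(0))
"
```

```text
[ 0.5395 -0.2555  0.15  ] [ 0.5406 -0.2136  0.163 ]
[[313. 304.]]
```

{"fn": "step_arm", "kwargs": {
  "series": [0, 1, 20, 0.9, 0, 0, 20, 0, 0, 0, 10, 0, 0, 0, 0, 0]
}}

```text
t: 10.13
tcp_pos: [0.5372, -0.2495, 0.1503]
tcp_rot: [0.707, 0.707, -0.008, -0.012]
contact_force: [-0.3, 0.0, -0.4]
finger_gap: 0.0604
```

```bash
python3 -c "
from h import *
go(.5375,-.2505,.113,0)
cv2.imwrite('pics/w9.png',ctrl.camera('wrist')[:,:,::-1])"
```

```text
t 10.13 tcp [ 537.2 -249.5  150.3] yang 0.1 F [-0.3  0.  -0.4] gap 60.4 tilt [-0.029  0.007] j6 -0.52
  tool delta [-1.2  1.4 37.2] twist 0.1
```

View pics/w9.png

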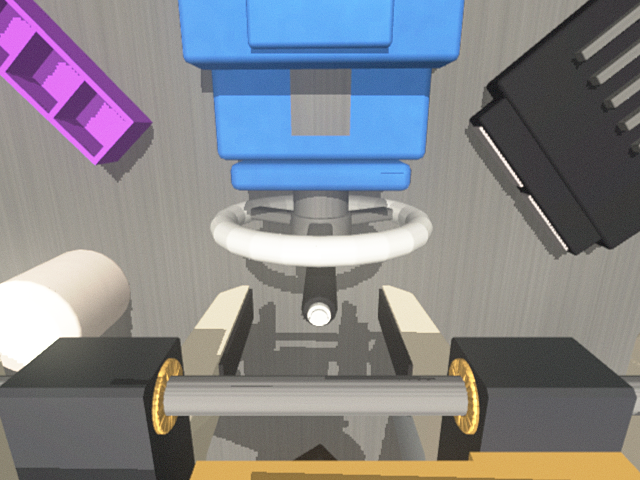

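{"fn": "step_arm", "kwargs": {
  "series": [-2, 1, 14, 0, -2, 1, 14, 0, 0, 0, 9, 0, 0, 0, 0, 0]
}}

```text
t: 10.52
tcp_pos: [0.5401, -0.2544, 0.1139]
tcp_rot: [0.706, 0.708, -0.007, -0.01]
contact_force: [-0.2, 0.3, -0.4]
finger_gap: 0.0608
```

{"fn": "step_arm", "kwargs": {
  "series": [0, 0, 0, 0, 0, 0, 0, 0, 0, 0, 0, 0, 0, 0, 0, 0, 0, 0, 0, 0, 0, 0, 0, 0, 0, 0, 0, 0],
  "grip": 0.0
}}

```text
t: 11.1
tcp_pos: [0.5404, -0.2548, 0.115]
tcp_rot: [0.706, 0.708, -0.007, -0.01]
contact_force: [-4.8, -0.5, 0.8]
finger_gap: 0.0184
```

```bash
python3 -c "
from h import *
go(.5375,-.254,.113,0)
cv2.imwrite('pics/w10.png',ctrl.camera('wrist')[:,:,::-1])"
```

```text
t 11.10 tcp [ 540.4 -254.8  115. ] yang 0.1 F [-4.8 -0.5  0.8] gap 18.4 tilt [-0.024  0.004] j6 -0.52
  tool delta [ 0.8 -2.9  2. ] twist 0.1
```

View pics/w10.png

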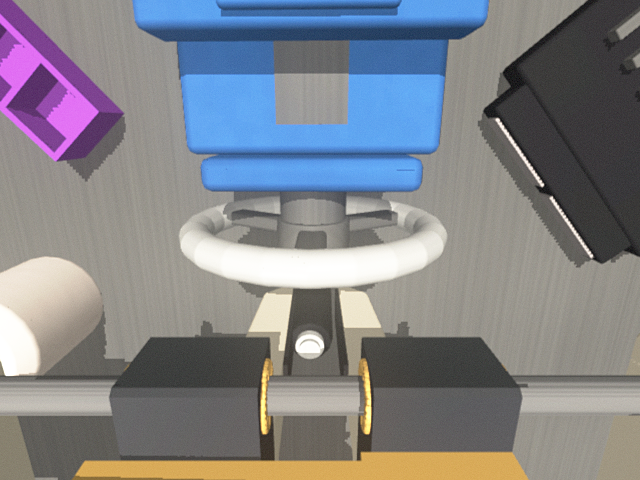

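{"fn": "step_arm", "kwargs": {
  "series": [-7, -1, 0.3, 0, -7, -1, 1, 0, -14, 0, 3.7, 0, -13, 0, 6, 0, -11.7, 0, 8.2, 0]
}}

```text
t: 11.57
tcp_pos: [0.5403, -0.3041, 0.0981]
tcp_rot: [0.705, 0.709, -0.004, -0.01]
contact_force: [-3.5, 1.5, 3.1]
finger_gap: 0.017
```

```bash
python3 -c "
from h import *
go(.5375,-.254-.082*.643,.033+.082*.766,0)
cv2.imwrite('pics/w11.png',ctrl.camera('wrist')[:,:,::-1])"
```

```text
t 11.57 tcp [ 540.3 -304.1   98.1] yang 0.4 F [-3.5  1.5  3.1] gap 17.0 tilt [-0.02   0.009] j6 -0.60
  tool delta [-2.6 -2.7  2.3] twist 0.4
```

View pics/w11.png

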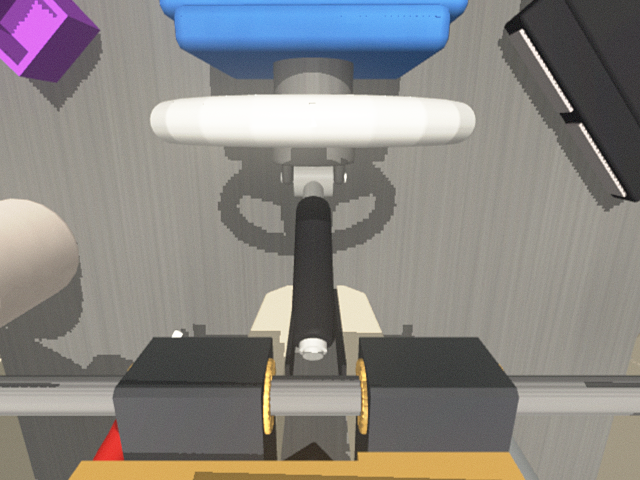

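{"fn": "step_arm", "kwargs": {
  "series": [-11, -1, 11, 0.4, -9, 0, 12, 0, -6.5, 0, 13, 0, -4, 0, 13.5, 0, -1.5, 0, 12, 0, 0, 0, 5, 0, 0, 0, 0, 0]
}}

```text
t: 12.2
tcp_pos: [0.5367, -0.3451, 0.0224]
tcp_rot: [0.709, 0.705, -0.006, -0.008]
contact_force: [2.3, -1.6, 1.2]
finger_gap: 0.017
```

```bash
python3 -c "
from h import *
go(.5375,-.254-.082,.033,0)
cv2.imwrite('pics/w12.png',ctrl.camera('wrist')[:,:,::-1])
crop(ctrl.camera('top'),380,500,180,280,6,'top12')"
```

```text
t 12.20 tcp [ 536.7 -345.1   22.4] yang -0.3 F [ 2.3 -1.6  1.2] gap 17.0 tilt [-0.019  0.004] j6 -0.64
  tool delta [  9.2   0.5 -10.5] twist -0.3
```

View pics/w12.png

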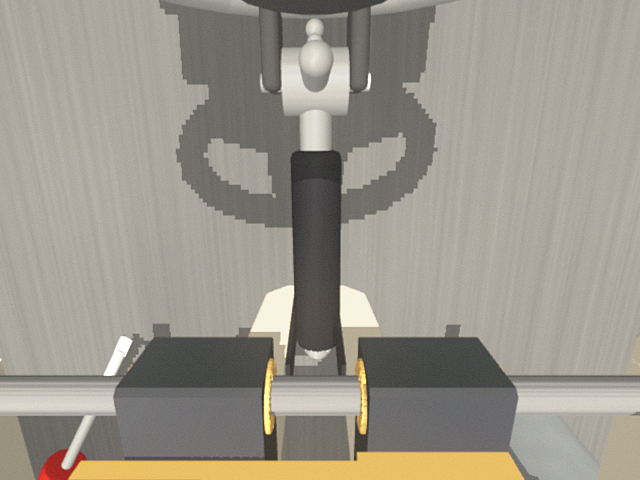

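{"fn": "step_arm", "kwargs": {
  "series": [0, 0, 0, 0, 0, 0, 0, 0, 0, 0, 0, 0],
  "grip": 0.4
}}

```text
t: 12.55
tcp_pos: [0.5375, -0.3431, 0.0237]
tcp_rot: [0.709, 0.706, -0.005, -0.008]
contact_force: [0.6, 0.7, -0.3]
finger_gap: 0.0326
```

{"fn": "step_arm", "kwargs": {
  "series": [0, 0, 0, 0, 0, 0, 0, 0]
}}

```text
t: 12.72
tcp_pos: [0.5377, -0.342, 0.0238]
tcp_rot: [0.708, 0.706, -0.005, -0.009]
contact_force: [-0.2, -0.6, -0.0]
finger_gap: 0.0366
```

```bash
python3 -c "
from h import *
go(.5375,-.254-.082,.033,0)
cv2.imwrite('pics/w13.png',ctrl.camera('wrist')[:,:,::-1])
mw=ctrl.camera_model('wrist')
print(proj(mw,[[.5367,-.2493,.052],[.5367,-.2493-.022,.052],[.5367,-.2493-.098,.052]]))
"
```

```text
t 12.72 tcp [ 537.7 -342.    23.8] yang -0.2 F [-0.2 -0.6 -0. ] gap 36.6 tilt [-0.019  0.006] j6 -0.64
  tool delta [ 6.1 -0.4 -9.2] twist -0.2
[[307.36743819  94.69927621]
 [307.88244643 160.15485167]
 [309.34304293 345.79107692]]
```

View pics/w13.png

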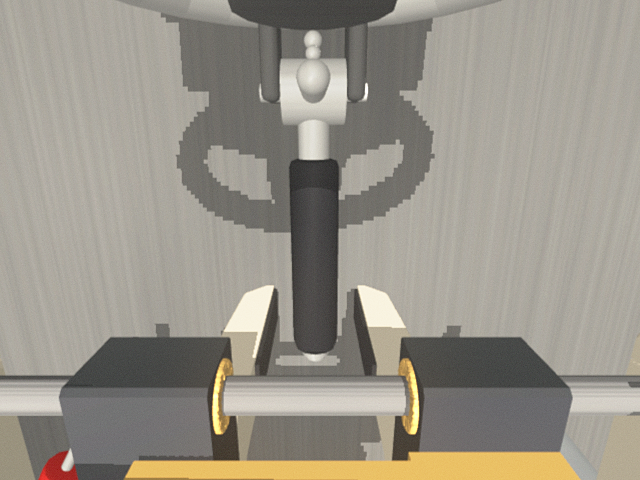

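{"fn": "step_arm", "kwargs": {
  "series": [6, -1, -5, 0, 5, 0, -4, 0, 0, 0, 0, 0, 0, 0, 0, 0]
}}

```text
t: 13.1
tcp_pos: [0.5368, -0.3294, 0.0342]
tcp_rot: [0.708, 0.706, -0.005, -0.009]
contact_force: [0.9, -0.7, -0.1]
finger_gap: 0.0373
```

{"fn": "step_arm", "kwargs": {
  "series": [0, 0, 0, 0, 0, 0, 0, 0, 0, 0, 0, 0, 0, 0, 0, 0],
  "grip": 0.0
}}

```text
t: 13.43
tcp_pos: [0.5374, -0.3294, 0.0348]
tcp_rot: [0.708, 0.706, -0.004, -0.008]
contact_force: [1.5, 1.0, -0.5]
finger_gap: 0.0173
```

```bash
python3 -c "
from h import *
go(.5367,-.33,.033,0)
"
```

```text
t 13.43 tcp [ 537.4 -329.4   34.8] yang -0.1 F [ 1.5  1.  -0.5] gap 17.3 tilt [-0.018  0.005] j6 -0.62
  tool delta [-0.6 -0.6  1.8] twist -0.1
```

```bash
cat >> h.py <<'E'
XC,ZC,YC,RAD=.5374,.0828,-.3294,.049
def wind(n=8,step=20,end=None,rad=RAD):
    s,R=st(False); p=s["tcp_pos"]
    th=np.degrees(np.arctan2(XC-p[0],ZC-p[2]))%360; r=np.hypot(XC-p[0],ZC-p[2])
    print("t %.2f"%s["t"],"theta %.1f"%th,"r %.1f"%(r*1000),"y %.1f"%(p[1]*1000),"F",np.round(s["contact_force"],1),"gap %.1f"%(s["finger_gap"]*1000),"yang %.1f"%np.degrees(np.arctan2(R[1,1],R[0,1])),"tilt",np.round(R[:2,2],3))
    out=[];cur=p.copy();a=th
    for i in range(n):
        a+=step
        if end is not None and a>end: a=end
        tg=np.array([XC-rad*np.sin(np.radians(a)),YC,ZC-rad*np.cos(np.radians(a))])
        d=R.T@(tg-cur)*1000
        out.append([round(float(v)*2)/2 for v in d]); cur=tg
    print(out,"-> theta",round(a,1))
E
python3 -c "
from h import *
wind(4)"
```

```text
t 13.43 theta 0.1 r 48.0 y -329.4 F [ 1.5  1.  -0.5] gap 17.3 yang -0.1 tilt [-0.018  0.005]
[[0.0, -17.0, -1.5], [0.0, -15.0, -8.5], [0.0, -11.0, -13.0], [0.0, -6.0, -16.0]] -> theta 80.1
```

{"fn": "step_arm", "kwargs": {
  "series": [0, -10, -1, 0, 0, -15, -5, 0, 0, -14, -10, 0, 0, -10, -13, 0]
}}

```text
t: 13.77
tcp_pos: [0.4931, -0.3296, 0.0635]
tcp_rot: [0.708, 0.706, -0.002, -0.004]
contact_force: [10.1, 0.6, 0.6]
finger_gap: 0.0174
```

```bash
python3 -c "
from h import *
wind(6)
cv2.imwrite('pics/w14.png',ctrl.camera('wrist')[:,:,::-1])"
```

```text
t 13.77 theta 66.5 r 48.3 y -329.6 F [10.1  0.6  0.6] gap 17.4 yang -0.1 tilt [-0.008  0.004]
[[0.0, -4.5, -16.0], [0.0, 2.0, -17.0], [0.0, 7.5, -15.5], [0.0, 12.0, -12.0], [0.0, 15.5, -7.0], [0.0, 17.0, -1.0]] -> theta 186.5
```

View pics/w14.png

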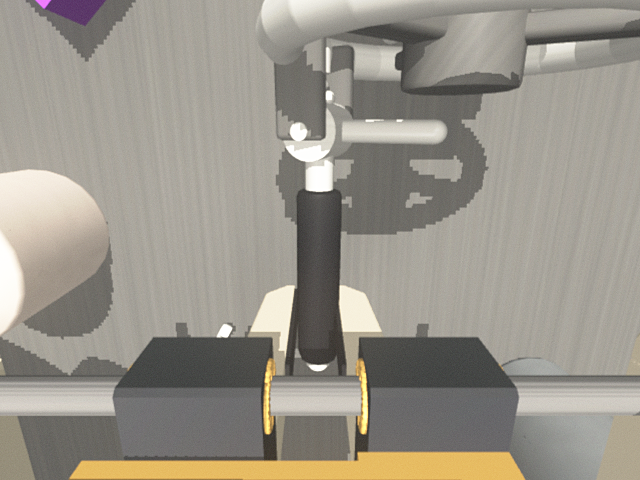

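{"fn": "step_arm", "kwargs": {
  "series": [0, -3, -15, 0, 0, 2, -16, 0, 0, 7, -15, 0, 0, 12, -12, 0, 0, 15, -7, 0, 0, 16, -1, 0]
}}

```text
t: 14.32
tcp_pos: [0.5382, -0.329, 0.1312]
tcp_rot: [0.709, 0.705, -0.002, -0.008]
contact_force: [-3.1, 0.8, 1.4]
finger_gap: 0.017
```

```bash
sed -i 's/RAD=.5374,.0828,-.3294,.049/RAD=.5374,.0828,-.3294,.0485/' h.py; python3 -c "
from h import *
wind(8)"
```

```text
t 14.32 theta 181.0 r 48.4 y -329.0 F [-3.1  0.8  1.4] gap 17.0 yang -0.3 tilt [-0.014  0.009]
[[-0.5, 16.5, 3.0], [0.0, 14.5, 8.5], [0.0, 11.0, 13.0], [0.0, 5.5, 16.0], [0.0, 0.0, 17.0], [0.0, -6.0, 16.0], [0.0, -11.0, 13.0], [0.0, -14.5, 8.5]] -> theta 341.0
```

{"fn": "step_arm", "kwargs": {
  "series": [0, 16, 3, 0, 0, 14.5, 8.5, 0, 0, 11, 13, 0, 0, 5.5, 16, 0, 0, 0, 17, 0, 0, -6, 16, 0]
}}

```text
t: 14.82
tcp_pos: [0.5811, -0.3289, 0.0588]
tcp_rot: [0.708, 0.706, -0.003, -0.009]
contact_force: [-4.8, 0.9, 6.4]
finger_gap: 0.0171
```

```bash
python3 -c "
from h import *
wind(8)"
```

```text
t 14.82 theta 298.8 r 49.9 y -328.9 F [-4.8  0.9  6.4] gap 17.1 yang -0.2 tilt [-0.017  0.008]
[[-0.5, -11.5, 12.5], [0.0, -14.0, 9.0], [0.0, -16.5, 3.5], [0.0, -16.5, -2.5], [0.0, -15.0, -8.0], [0.0, -11.5, -12.5], [0.0, -6.5, -15.5], [0.0, -0.5, -17.0]] -> theta 458.8
```

{"fn": "step_arm", "kwargs": {
  "series": [0, -11, 12.5, 0, 0, -14, 9, 0, 0, -16, 3.5, 0, 0, -16, -2.5, 0, 0, -15, -8, 0, 0, -11.5, -12.5, 0, 0, -6, -15.5, 0, 0, 0, -16, 0]
}}

```text
t: 15.48
tcp_pos: [0.4908, -0.3295, 0.0867]
tcp_rot: [0.708, 0.706, -0.002, -0.007]
contact_force: [1.6, -1.5, -4.9]
finger_gap: 0.0172
```

```bash
python3 -c "
from h import *
wind(8)"
```

```text
t 15.48 theta 94.8 r 46.7 y -329.5 F [ 1.6 -1.5 -4.9] gap 17.2 yang -0.2 tilt [-0.013  0.008]
[[0.0, 2.5, -16.5], [0.0, 9.5, -14.0], [0.0, 13.5, -10.0], [0.0, 16.0, -4.5], [0.0, 17.0, 1.0], [0.0, 15.5, 7.0], [0.0, 12.0, 11.5], [0.0, 7.5, 15.0]] -> theta 254.8
```

{"fn": "step_arm", "kwargs": {
  "series": [0, 3, -16.5, 0, 0, 9.5, -14, 0, 0, 13.5, -10, 0, 0, 16, -4.5, 0, 0, 17, 1, 0, 0, 15.5, 7, 0, 0, 12, 11.5, 0, 0, 7, 15, 0]
}}

```text
t: 16.15
tcp_pos: [0.5837, -0.3291, 0.099]
tcp_rot: [0.709, 0.705, -0.002, -0.01]
contact_force: [-3.1, 0.8, 3.2]
finger_gap: 0.0174
```

```bash
sed -i 's/RAD=.5374/RAD=.5384/' h.py; python3 -c "
from h import *
wind(8)
cv2.imwrite('pics/w15.png',ctrl.camera('wrist')[:,:,::-1])
crop(ctrl.camera('top'),290,450,180,290,5,'top15')"
```

```text
t 16.15 theta 250.3 r 48.1 y -329.1 F [-3.1  0.8  3.2] gap 17.4 yang -0.4 tilt [-0.018  0.012]
[[-0.5, 3.5, 16.5], [0.0, -2.5, 16.5], [0.0, -8.0, 14.5], [0.0, -13.0, 11.0], [0.0, -16.0, 6.0], [0.0, -17.0, 0.0], [0.0, -16.0, -5.5], [0.0, -13.0, -10.5]] -> theta 410.3
```

View pics/top15.png

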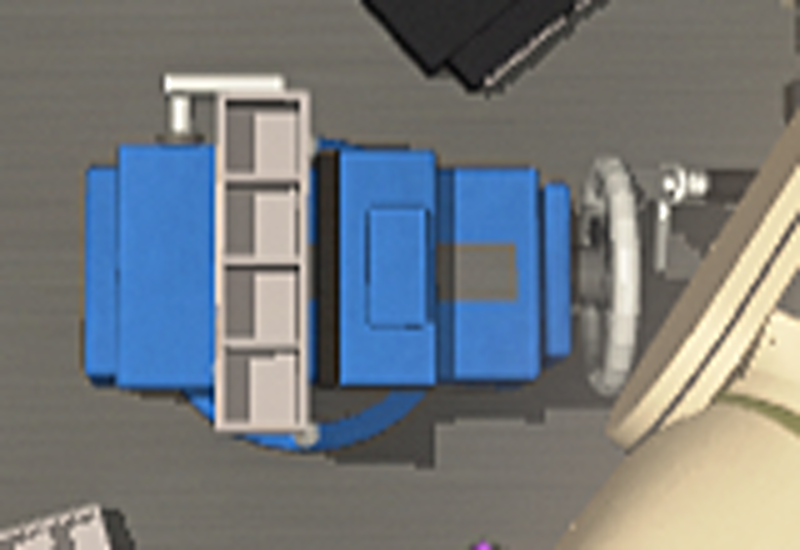

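{"fn": "step_arm", "kwargs": {
  "series": [0, 3.5, 16.5, 0, 0, -2.5, 16.5, 0, 0, -8, 14.5, 0, 0, -13, 11, 0, 0, -16, 6, 0, 0, -17, 0, 0, 0, -16, -5.5, 0, 0, -13, -10.5, 0]
}}

```text
t: 16.92
tcp_pos: [0.5029, -0.3307, 0.0489]
tcp_rot: [0.709, 0.705, -0.001, -0.006]
contact_force: [7.5, -0.1, -0.1]
finger_gap: 0.017
```

```bash
python3 -c "
from h import *
wind(8)"
```

```text
t 16.92 theta 46.3 r 49.1 y -330.7 F [ 7.5 -0.1 -0.1] gap 17.0 yang -0.4 tilt [-0.01   0.007]
[[1.5, -9.0, -14.5], [0.0, -4.0, -16.5], [0.0, 1.5, -17.0], [0.0, 7.5, -15.0], [0.0, 12.0, -12.0], [0.0, 15.5, -7.0], [0.0, 17.0, -1.0], [0.0, 16.0, 4.5]] -> theta 206.3
```

{"fn": "step_arm", "kwargs": {
  "series": [0.5, -8.5, -14.5, 0, 0.5, -3.5, -16.5, 0, 0, 2, -17, 0, 0, 7.5, -15, 0, 0, 12, -12, 0, 0, 15.5, -7, 0, 0, 16.5, -1, 0, 0, 15, 4, 0]
}}

```text
t: 17.58
tcp_pos: [0.5555, -0.3305, 0.1271]
tcp_rot: [0.711, 0.703, -0.0, -0.008]
contact_force: [-3.9, 0.9, 0.4]
finger_gap: 0.0173
```

```bash
python3 -c "
from h import *
wind(8,20,360)"
```

```text
t 17.58 theta 201.1 r 47.5 y -330.5 F [-3.9  0.9  0.4] gap 17.3 yang -0.7 tilt [-0.012  0.011]
[[1.0, 15.0, 7.5], [0.0, 10.5, 13.0], [0.0, 5.5, 16.0], [0.0, 0.0, 17.0], [0.0, -6.0, 16.0], [-0.5, -11.0, 13.0], [-0.5, -14.5, 8.5], [0.0, -15.5, 3.0]] -> theta 360
```

{"fn": "step_arm", "kwargs": {
  "series": [0.5, 14, 8, 0.5, 0, 10.5, 13, 0, 0, 5.5, 16, 0, 0, 0, 16, 0, 0, -5, 14, 0]
}}

```text
t: 18.0
tcp_pos: [0.5817, -0.3303, 0.0598]
tcp_rot: [0.714, 0.7, -0.002, -0.009]
contact_force: [-0.5, -1.8, 3.7]
finger_gap: 0.0172
```

```bash
python3 -c "
from h import *
wind(8,12,362)"
```

```text
t 18.00 theta 298.0 r 49.0 y -330.3 F [-0.5 -1.8  3.7] gap 17.2 yang -1.1 tilt [-0.015  0.01 ]
[[0.5, -6.0, 8.5], [0.0, -7.0, 7.0], [0.0, -8.5, 5.5], [0.0, -9.5, 3.5], [0.0, -10.0, 1.5], [0.0, -3.5, 0.0], [0.0, 0.0, 0.0], [0.0, 0.0, 0.0]] -> theta 362
```

{"fn": "step_arm", "kwargs": {
  "series": [0.5, -7, 7.5, 0, 0, -7.5, 7, 0, 0, -8.5, 5, 0, 0, -9.5, 3.5, 0, 0, -7, 1, 0, 0, -2, 0, 0]
}}

```text
t: 18.5
tcp_pos: [0.5375, -0.3306, 0.0339]
tcp_rot: [0.714, 0.7, -0.002, -0.007]
contact_force: [2.0, 0.3, 0.4]
finger_gap: 0.017
```

```bash
python3 -c "
from h import *
wind(2,3,366)"
```

```text
t 18.50 theta 1.1 r 48.9 y -330.6 F [2.  0.3 0.4] gap 17.0 yang -1.1 tilt [-0.013  0.007]
[[1.0, -2.5, -0.5], [0.0, -2.5, 0.0]] -> theta 7.1
```

{"fn": "step_arm", "kwargs": {
  "series": [0, -1.5, 0, 0, 0, -1.5, 0, 0, 0, -1, 0, 0]
}}

```text
t: 18.75
tcp_pos: [0.5349, -0.3306, 0.0354]
tcp_rot: [0.714, 0.7, -0.001, -0.005]
contact_force: [6.8, -0.4, -1.4]
finger_gap: 0.0171
```

{"fn": "step_arm", "kwargs": {
  "series": [0, -1, 0, 0, 0, -1, 0, 0]
}}

```text
t: 18.92
tcp_pos: [0.5352, -0.3306, 0.0365]
tcp_rot: [0.714, 0.7, 0.001, -0.003]
contact_force: [5.0, -0.2, -2.4]
finger_gap: 0.017
```

```bash
python3 -c "
from h import *
wind(2,3,366)
cv2.imwrite('pics/w16.png',ctrl.camera('wrist')[:,:,::-1])
crop(ctrl.camera('top'),290,450,180,290,5,'top16')"
```

```text
t 18.92 theta 4.0 r 46.5 y -330.6 F [ 5.  -0.2 -2.4] gap 17.0 yang -1.2 tilt [-0.004  0.006]
[[1.0, -2.5, 2.0], [0.0, -2.5, -0.5]] -> theta 10.0
```

View pics/w16.png

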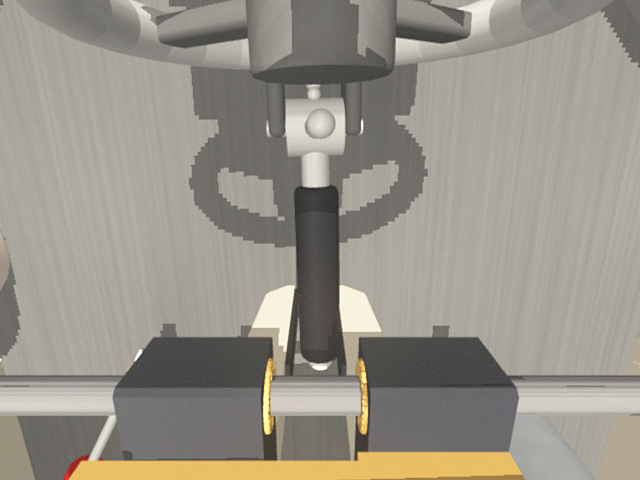

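View pics/top16.png

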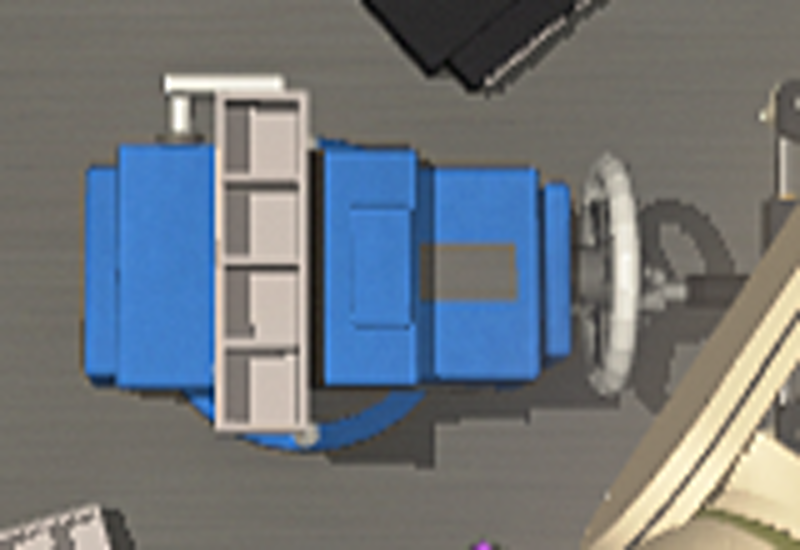

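{"fn": "step_arm", "kwargs": {
  "series": [0, 1, -7, 0, 1, 0, -7, 0, 3.5, 0, -13, 0, 5.5, 0, -12.5, 0, 8, 0, -11, 0]
}}

```text
t: 19.43
tcp_pos: [0.5372, -0.3115, 0.086]
tcp_rot: [0.714, 0.7, 0.001, -0.005]
contact_force: [4.4, 1.1, -4.1]
finger_gap: 0.0177
```

```bash
python3 -c "
from h import *
go(.5367,-.251-.08*.766,.033+.08*.643,0)
cv2.imwrite('pics/w17.png',ctrl.camera('wrist')[:,:,::-1])"
```

```text
t 19.43 tcp [ 537.2 -311.5   86. ] yang -1.2 F [ 4.4  1.1 -4.1] gap 17.7 tilt [-0.005  0.008] j6 -0.59
  tool delta [-0.8 -0.4  1.6] twist -1.2
```

View pics/w17.png

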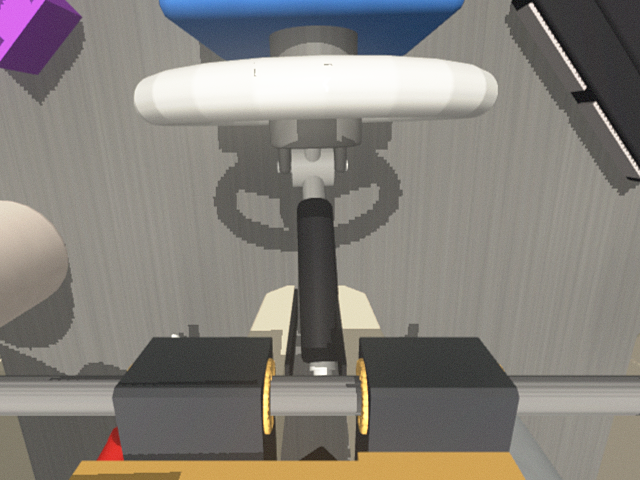

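{"fn": "step_arm", "kwargs": {
  "series": [9.5, 0, -9, 0, 11, 0, -7.5, 0, 12.5, 0, -5.5, 0, 13.5, 0, -3, 0, 10, 0, -1, 0, 3, 0, 0, 0]
}}

```text
t: 19.98
tcp_pos: [0.5389, -0.2475, 0.1181]
tcp_rot: [0.714, 0.7, 0.0, -0.003]
contact_force: [0.3, -2.9, -4.7]
finger_gap: 0.0166
```

```bash
python3 -c "
from h import *
go(.5367,-.251,.113,0)
cv2.imwrite('pics/w18.png',ctrl.camera('wrist')[:,:,::-1])"
```

```text
t 19.98 tcp [ 538.9 -247.5  118.1] yang -1.2 F [ 0.3 -2.9 -4.7] gap 16.6 tilt [-0.004  0.004] j6 -0.50
  tool delta [-3.6 -2.1  5.1] twist -1.2
```

View pics/w18.png

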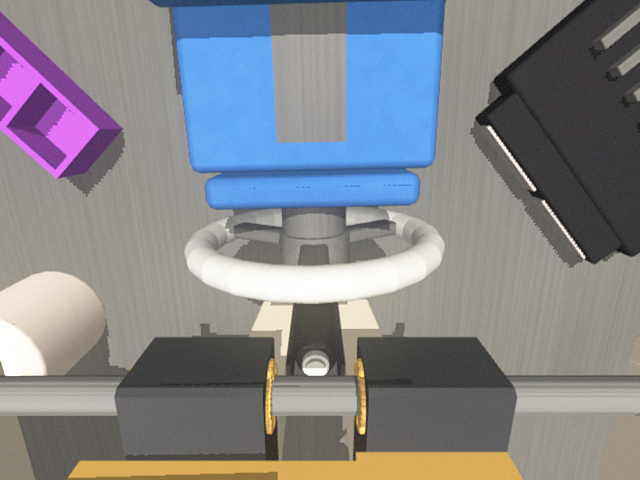

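{"fn": "step_arm", "kwargs": {
  "series": [3, 0, 0, 0, 3, 0, 0, 0, 2, 0, 0, 0]
}}

```text
t: 20.28
tcp_pos: [0.539, -0.2387, 0.1182]
tcp_rot: [0.714, 0.7, 0.0, -0.003]
contact_force: [0.6, 0.4, 0.5]
finger_gap: 0.0068
```

{"fn": "step_arm", "kwargs": {
  "series": [0, 0, 0, 0, 0, 0, 0, 0, 0, 0, 0, 0],
  "grip": 0.35
}}

```text
t: 20.53
tcp_pos: [0.5384, -0.2373, 0.1176]
tcp_rot: [0.714, 0.7, 0.001, -0.005]
contact_force: [1.3, 0.4, -0.5]
finger_gap: 0.0221
```

{"fn": "step_arm", "kwargs": {
  "series": [0, 0, 0, 0, 0, 0, -15, 0, 0, 0, -30, 0, 0, 0, -30, 0, 0, 0, -20, 0, 0, 0, 0, 0],
  "grip": 0.6
}}

```text
t: 21.03
tcp_pos: [0.5361, -0.2372, 0.2119]
tcp_rot: [0.714, 0.7, -0.0, -0.01]
contact_force: [0.8, 0.9, 0.5]
finger_gap: 0.0556
```

```bash
python3 -c "
from h import *
go(.5367,-.251,.113,0)
mw=ctrl.camera_model('wrist')
cv2.imwrite('pics/w19.png',ctrl.camera('wrist')[:,:,::-1])
print(proj(mw,[[.5367,-.2493,.15],[.5367,-.2213,.163]]).round(0))
"
```

```text
t 21.03 tcp [ 536.1 -237.2  211.9] yang -1.2 F [0.8 0.9 0.5] gap 55.6 tilt [-0.014  0.013] j6 -0.49
  tool delta [-15.1   2.3  98.7] twist -1.2
[[316. 279.]
 [315. 244.]]
```

View pics/w19.png

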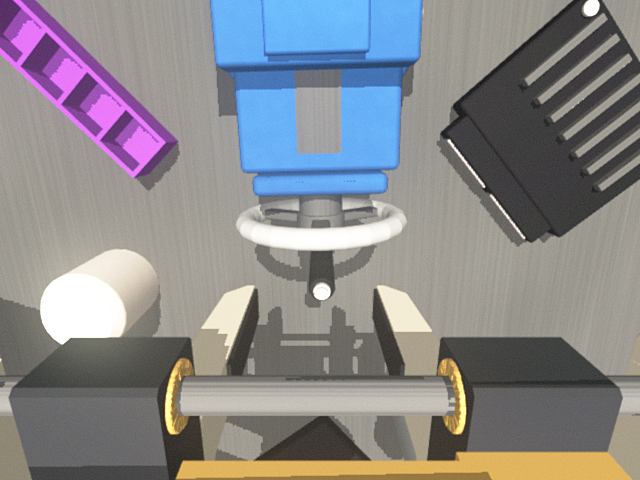

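```bash
python3 -c "
from h import *
mw=ctrl.camera_model('wrist')
print(pix2z(mw,321,291,.150).round(4),pix2z(mw,321,232,.163).round(4))
cv2.imwrite('pics/t19.png',ctrl.camera('top')[:,:,::-1])
a=cv2.imread('pics/w8.png')[180:300,220:420];b=cv2.imread('pics/w19.png')[190:310,220:420]
cv2.imwrite('pics/cmp.png',np.hstack([cv2.resize(a,None,fx=2,fy=2),cv2.resize(b,None,fx=2,fy=2)]))
"
```

```text
[ 0.5391 -0.2567  0.15  ] [ 0.5398 -0.2135  0.163 ]
```

View pics/cmp.png

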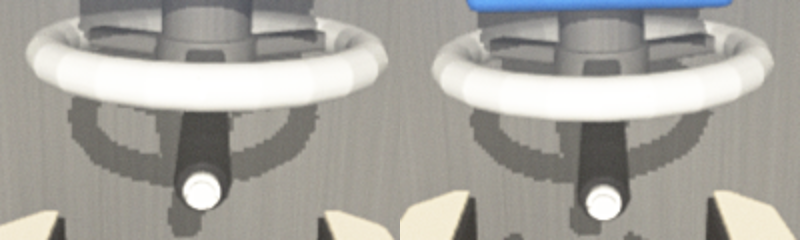

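{"fn": "step_arm", "kwargs": {
  "series": [-27, 2, 0, 0, -27, 0, 0, 0, 0, 0, 0, 0, 0, 0, 30, 0, 0, 0, 30, 0, 0, 0, 25, 0, 0, 0, 0, 0],
  "grip": 0.0
}}

```text
t: 21.72
tcp_pos: [0.5294, -0.2873, 0.1074]
tcp_rot: [0.715, 0.699, -0.002, -0.018]
contact_force: [-0.7, 1.2, -2.2]
finger_gap: 0.0139
```

```bash
python3 -c "
from h import *
go(.538,-.268,.122,0)
"
```

```text
t 21.72 tcp [ 529.4 -287.3  107.4] yang -1.2 F [-0.7  1.2 -2.2] gap 13.9 tilt [-0.027  0.023] j6 -0.56
  tool delta [ 19.8   7.7 -14.4] twist -1.2
```

{"fn": "step_arm", "kwargs": {
  "series": [3, 4, -6, 0, 3, 4, -6, 0, 4, 0, 0, 0, 4, 0, 0, 0, 3, 0, 0, 0, 0, 0, 0, 0]
}}

```text
t: 22.22
tcp_pos: [0.5396, -0.2675, 0.123]
tcp_rot: [0.714, 0.7, -0.001, -0.018]
contact_force: [-0.4, -0.8, -0.3]
finger_gap: 0.0008
```

```bash
python3 -c "
from h import *
go(.538,-.268,.122,0)
cv2.imwrite('pics/w20.png',ctrl.camera('wrist')[:,:,::-1])
"
```

```text
t 22.22 tcp [ 539.6 -267.5  123. ] yang -1.2 F [-0.4 -0.8 -0.3] gap 0.8 tilt [-0.028  0.024] j6 -0.53
  tool delta [-0.6 -1.6  1. ] twist -1.2
```

View pics/w20.png

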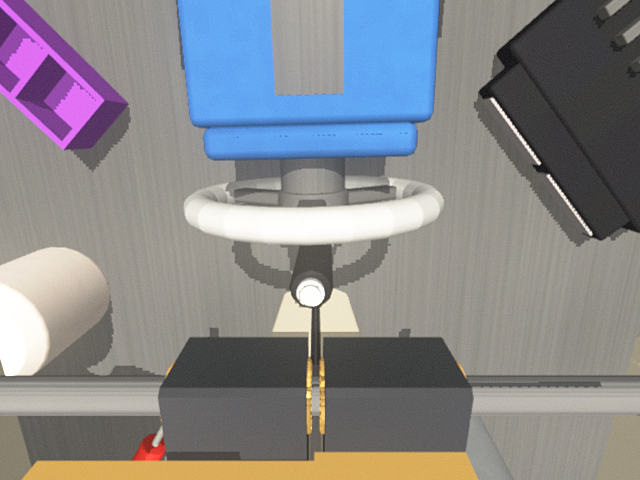

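Nearly touching. I'll push gently in +y until I feel resistance.

{"fn": "step_arm", "kwargs": {
  "series": [1.5, 0, 0, 0, 1.5, 0, 0, 0, 1.5, 0, 0, 0]
}}

```text
t: 22.52
tcp_pos: [0.5401, -0.2653, 0.1246]
tcp_rot: [0.714, 0.699, -0.002, -0.016]
contact_force: [-0.2, -6.4, -3.7]
finger_gap: 0.0008
```

{"fn": "step_arm", "kwargs": {
  "series": [1.5, 0, 0, 0, 1.5, 0, 0, 0]
}}

```text
t: 22.68
tcp_pos: [0.5393, -0.2651, 0.1245]
tcp_rot: [0.715, 0.699, -0.004, -0.014]
contact_force: [-1.0, -7.1, -2.2]
finger_gap: 0.0003
```

{"fn": "step_arm", "kwargs": {
  "series": [1.5, 0, 0, 0, 1.5, 0, 0, 0]
}}

```text
t: 22.85
tcp_pos: [0.5387, -0.2652, 0.1246]
tcp_rot: [0.716, 0.698, -0.006, -0.013]
contact_force: [-0.2, -7.2, -2.4]
finger_gap: 0.0005
```

{"fn": "step_arm", "kwargs": {
  "series": [-4, 0, 0, 0, -6, 0, 0, 0, -5, 0, -10, 0, 0, 0, -30, 0, 0, 0, -35, 0, 0, 0, -35, 0, 0, 0, -20, 0, 0, 0, 0, 0]
}}

```text
t: 23.52
tcp_pos: [0.5393, -0.283, 0.2598]
tcp_rot: [0.716, 0.698, -0.006, -0.017]
contact_force: [0.4, -1.2, 1.2]
finger_gap: 0.0004
```

```bash
python3 -c "
from h import *
go(.538,-.268,.122,0)
im=ctrl.camera('top')
crop(im,150,270,190,290,6,'topl2'); crop(im,290,450,180,290,5,'topv2')
"
```

```text
t 23.52 tcp [ 539.3 -283.   259.8] yang -1.5 F [ 0.4 -1.2  1.2] gap 0.4 tilt [-0.032  0.017] j6 -0.54
  tool delta [ 12.8   2.7 138. ] twist -1.5
```

View pics/topl2.png

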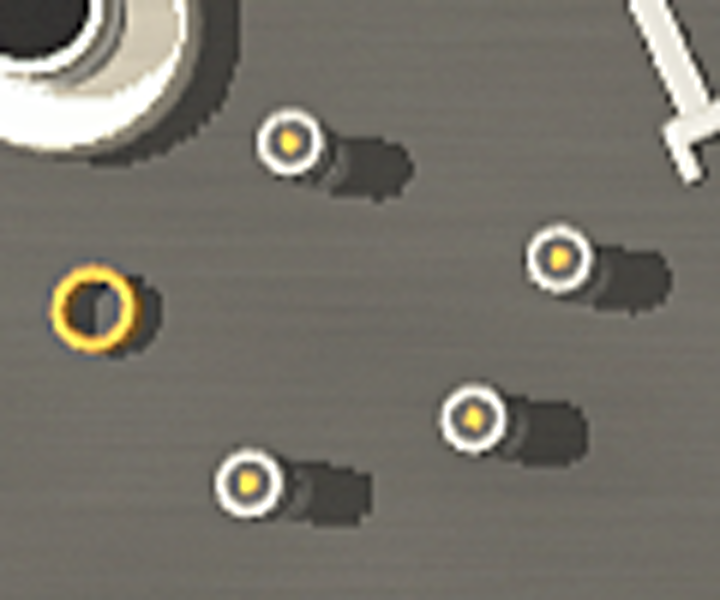

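View pics/topv2.png

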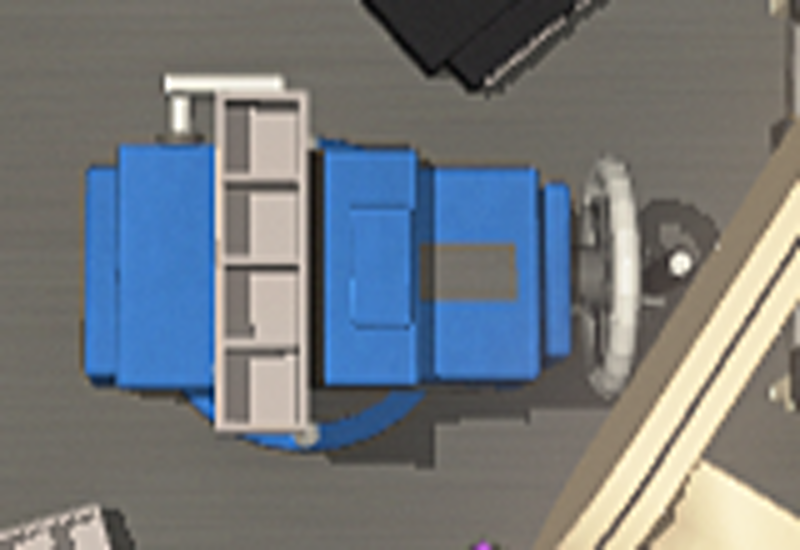

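Run:
```python
from h import *
m=ctrl.camera_model("top")
fl=lambda x,y:((x+.5)/6-.5+150,(y+.5)/6-.5+190)
f=lambda x,y:((x+.5)/5-.5+290,(y+.5)/5-.5+180)
for c in [(290,142),(559,258),(474,418),(249,483)]: print(pix2z(m,*fl(*c),.054).round(4))
for c in [(214,91),(309,91),(309,432),(214,432),(262,101),(262,182),(262,266),(262,349)]: print(c,pix2z(m,*f(*c),.147).round(4))
go(.598,.351,.25,-29)
```

```text
[0.5979 0.351  0.054 ]
[0.5457 0.2265 0.054 ]
[0.4729 0.2626 0.054 ]
[0.4427 0.363  0.054 ]
(214, 91) [ 0.6252 -0.0158  0.147 ]
(309, 91) [ 0.6256 -0.0639  0.147 ]
(309, 432) [ 0.453  -0.0645  0.147 ]
(214, 432) [ 0.4526 -0.0172  0.147 ]
(262, 101) [ 0.6203 -0.0401  0.147 ]
(262, 182) [ 0.5788 -0.0404  0.147 ]
(262, 266) [ 0.5361 -0.0406  0.147 ]
(262, 349) [ 0.4943 -0.0409  0.147 ]
t 23.57 tcp [ 539.2 -283.   258.3] yang -1.5 F [ 0.6  0.6 -0. ] gap 0.7 tilt [-0.032  0.017] j6 -0.54
  tool delta [635.1  42.7  17. ] twist 27.5
```

{"fn": "step_arm", "kwargs": {
  "series": [38, 3, 0, 0, 39, 3, 0, 0, 39, 3, 0, 0, 39, 3, 0, 0, 39, 3, 0, 0, 39, 3, 0, 0, 39, 3, 0, 0, 39, 3, 0, 0],
  "grip": 0.65
}}

```text
t: 24.23
tcp_pos: [0.5681, 0.0304, 0.2508]
tcp_rot: [0.721, 0.692, -0.01, -0.023]
contact_force: [0.4, -0.2, -0.4]
finger_gap: 0.0495
```

```bash
python3 -c "
from h import *
go(.598,.351,.25,-29)
"
```

```text
t 24.23 tcp [568.1  30.4 250.8] yang -2.3 F [ 0.4 -0.2 -0.4] gap 49.5 tilt [-0.045  0.02 ] j6 -0.01
  tool delta [321.5  17.    5.8] twist 26.7
```

{"fn": "step_arm", "kwargs": {
  "series": [35, 2, 0, 4, 35, 2, 0, 4, 35, 3, 0, 4, 35, 5, 0, 4, 35, 8, 0, 4, 35, 10, 0, 4, 33, 12, 0, 3, 25, 12, 0, 0]
}}

```text
t: 24.9
tcp_pos: [0.6836, 0.2831, 0.2343]
tcp_rot: [0.867, 0.498, -0.023, -0.025]
contact_force: [0.0, 0.4, 0.5]
finger_gap: 0.0604
```

```bash
python3 -c "
from h import *
go(.598,.351,.13,-29)
"
```

```text
t 24.90 tcp [683.6 283.1 234.3] yang -30.3 F [0.  0.4 0.5] gap 60.4 tilt [-0.065  0.02 ] j6 0.84
  tool delta [  17.2 -101.1  111. ] twist -1.3
```

{"fn": "step_arm", "kwargs": {
  "series": [2, -12, 0, -1, 2, -12, 0, 0, 2, -12, 0, 0, 2, -12, 0, 0, 2, -12, 0, 0, 2, -12, 0, 0, 2, -10, 0, 0, 0, 0, 0, 0]
}}

```text
t: 25.57
tcp_pos: [0.6086, 0.3386, 0.2247]
tcp_rot: [0.862, 0.505, -0.033, -0.028]
contact_force: [-0.4, 0.9, -0.2]
finger_gap: 0.0605
```

```bash
python3 -c "
from h import *
go(.598,.351,.13,-29)
"
```

```text
t 25.57 tcp [608.6 338.6 224.7] yang -29.3 F [-0.4  0.9 -0.2] gap 60.5 tilt [-0.085  0.014] j6 0.92
  tool delta [ 8.4 -7.6 95.4] twist -0.3
```

{"fn": "step_arm", "kwargs": {
  "series": [3, -3, 10, 0, 3, -3, 10, 0, 2, -2, 10, 0, 0, 0, 10, 0, 0, 0, 10, 0, 0, 0, 10, 0, 0, 0, 0, 0]
}}

```text
t: 26.15
tcp_pos: [0.5991, 0.3492, 0.16]
tcp_rot: [0.862, 0.505, -0.032, -0.027]
contact_force: [-0.6, -0.1, -1.4]
finger_gap: 0.0601
```

```bash
python3 -c "
from h import *
go(.598,.351,.13,-29); st()
"
```

```text
t 26.15 tcp [599.1 349.2 160. ] yang -29.4 F [-0.6 -0.1 -1.4] gap 60.1 tilt [-0.083  0.014] j6 0.94
  tool delta [ 1.8  0.6 30. ] twist -0.4
t 26.15 tcp [599.1 349.2 160. ] F [-0.6 -0.1 -1.4] gap 60.1
R cols x [ 0.488  0.872 -0.028] y [ 0.869 -0.489 -0.08 ] z [-0.083  0.014 -0.996] q [0.43 0.48 1.18 0.05 1.55 0.94]
```

{"fn": "step_arm", "kwargs": {
  "series": [0, 0, 0, -7, 0, 0, 0, -7, 0, 0, 0, -7, 0, 0, 0, 0, 0, 0, 0, 0]
}}

```text
t: 26.57
tcp_pos: [0.5984, 0.3471, 0.1548]
tcp_rot: [0.753, 0.656, -0.03, -0.034]
contact_force: [0.0, -0.1, 0.1]
finger_gap: 0.0603
```

```bash
python3 -c "
from h import *
go(.598,.351,.13,-29); st()
"
```

```text
t 26.57 tcp [598.4 347.1 154.8] yang -7.9 F [ 0.  -0.1  0.1] gap 60.3 tilt [-0.09   0.011] j6 0.56
  tool delta [ 3.9  1.3 24.8] twist 21.1
t 26.57 tcp [598.4 347.1 154.8] F [ 0.  -0.1  0.1] gap 60.3
R cols x [ 0.137  0.991 -0.001] y [ 0.986 -0.137 -0.09 ] z [-0.09   0.011 -0.996] q [0.43 0.49 1.18 0.05 1.55 0.56]
```

{"fn": "step_arm", "kwargs": {
  "series": [0, 0, 0, 7, 0, 0, 0, 7, 0, 0, 0, 7, 0, 0, 0, 0, 0, 0, 0, 0]
}}

```text
t: 26.98
tcp_pos: [0.5992, 0.3464, 0.1544]
tcp_rot: [0.866, 0.497, -0.036, -0.027]
contact_force: [0.1, -0.5, -0.5]
finger_gap: 0.0606
```

```bash
python3 -c "
from h import *
go(.598,.351,.13,-29); st()
"
```

```text
t 26.98 tcp [599.2 346.4 154.4] yang -30.4 F [ 0.1 -0.5 -0.5] gap 60.6 tilt [-0.09   0.011] j6 0.95
  tool delta [ 4.3 -1.3 24.4] twist -1.4
t 26.98 tcp [599.2 346.4 154.4] F [ 0.1 -0.5 -0.5] gap 60.6
R cols x [ 0.503  0.864 -0.035] y [ 0.86  -0.504 -0.083] z [-0.09   0.011 -0.996] q [0.42 0.49 1.18 0.05 1.55 0.95]
```

{"fn": "step_arm", "kwargs": {
  "series": [9, 5, -3, 0, 9, 5, -3, 0, 9, 5, -3, 0, 9, 5, -3, 0, 0, 0, 0, 0, 0, 0, 0, 0]
}}

```text
t: 27.48
tcp_pos: [0.6368, 0.3675, 0.1635]
tcp_rot: [0.864, 0.502, -0.036, -0.027]
contact_force: [-0.7, -0.1, -0.5]
finger_gap: 0.0604
```

```bash
python3 -c "
from h import *
go(.598,.351,.13,-29); st()
"
```

```text
t 27.48 tcp [636.8 367.5 163.5] yang -29.7 F [-0.7 -0.1 -0.5] gap 60.4 tilt [-0.09   0.011] j6 0.95
  tool delta [-32.3 -22.6  36.7] twist -0.7
t 27.48 tcp [636.8 367.5 163.5] F [-0.7 -0.1 -0.5] gap 60.4
R cols x [ 0.493  0.869 -0.035] y [ 0.865 -0.494 -0.084] z [-0.09   0.011 -0.996] q [0.43 0.61 1.   0.05 1.61 0.95]
```

{"fn": "step_arm", "kwargs": {
  "series": [-38, -20, 0, 0, 0, 0, 0, 0, 0, 0, 0, 0]
}}

```text
t: 27.73
tcp_pos: [0.5886, 0.3388, 0.146]
tcp_rot: [0.862, 0.503, -0.053, -0.029]
contact_force: [0.8, 0.1, 0.8]
finger_gap: 0.0604
```

```bash
python3 -c "
from h import *
go(.598,.351,.13,-29); st()
"
```

```text
t 27.73 tcp [588.6 338.8 146. ] yang -29.7 F [0.8 0.1 0.8] gap 60.4 tilt [-0.121 -0.003] j6 0.93
  tool delta [16.2  3.7 14.7] twist -0.7
t 27.73 tcp [588.6 338.8 146. ] F [0.8 0.1 0.8] gap 60.4
R cols x [ 0.489  0.87  -0.063] y [ 0.864 -0.493 -0.104] z [-0.121 -0.003 -0.993] q [0.42 0.49 1.19 0.05 1.57 0.93]
```

{"fn": "step_arm", "kwargs": {
  "series": [20, 35.5, -4, 0, 0, 0, 0, 0, 0, 0, 0, 0, -4, -7, 0, 0, -4, -7, 0, 0, -4, -7, 0, 0, -4, -7, 0, 0, -4, -7, 0, 0]
}}

```text
t: 28.4
tcp_pos: [0.5729, 0.33, 0.1324]
tcp_rot: [0.86, 0.504, -0.072, -0.032]
contact_force: [-0.1, 0.3, 0.2]
finger_gap: 0.0603
```

```bash
python3 -c "
from h import *
go(.598,.351,.13,-29); st()
"
```

```text
t 28.40 tcp [572.9 330.  132.4] yang -29.6 F [-0.1  0.3  0.2] gap 60.3 tilt [-0.155 -0.018] j6 0.93
  tool delta [30.7 11.7 -1.9] twist -0.6
t 28.40 tcp [572.9 330.  132.4] F [-0.1  0.3  0.2] gap 60.3
R cols x [ 0.481  0.872 -0.091] y [ 0.863 -0.49  -0.127] z [-0.155 -0.018 -0.988] q [0.42 0.49 1.22 0.05 1.58 0.93]
```

{"fn": "step_arm", "kwargs": {
  "series": [20, 30, -4, 0]
}}

```text
t: 28.48
tcp_pos: [0.5985, 0.3318, 0.1279]
tcp_rot: [0.859, 0.506, -0.078, -0.033]
contact_force: [-1.5, 0.4, -1.6]
finger_gap: 0.06
```

{"fn": "step_arm", "kwargs": {
  "series": [0, 0, 0, 0]
}}

```text
t: 28.57
tcp_pos: [0.5998, 0.3303, 0.1241]
tcp_rot: [0.859, 0.505, -0.08, -0.033]
contact_force: [-0.0, 0.4, -1.3]
finger_gap: 0.0602
```

{"fn": "step_arm", "kwargs": {
  "series": [0, 0, 0, 0, 0, 0, 0, 0]
}}

```text
t: 28.73
tcp_pos: [0.599, 0.33, 0.1236]
tcp_rot: [0.858, 0.506, -0.08, -0.033]
contact_force: [0.2, 0.3, 0.2]
finger_gap: 0.0605
```

```bash
python3 -c "
from h import *
st()
"
```

```text
t 28.73 tcp [599.  330.  123.6] F [0.2 0.3 0.2] gap 60.5
R cols x [ 0.476  0.873 -0.104] y [ 0.863 -0.486 -0.137] z [-0.171 -0.025 -0.985] q [0.4  0.58 1.12 0.04 1.61 0.91]
```

{"fn": "step_arm", "kwargs": {
  "series": [-5, 4, -2, 0, -12, 9, -4, 0, -19, 15, -7, 0, -24, 19, -8, 0, -26, 20, -9, 0, -26, 20, -9, 0, -26, 20, -9, 0, -26, 20, -9, 0],
  "grip": 0.0
}}

```text
t: 29.4
tcp_pos: [0.642, 0.1202, 0.1949]
tcp_rot: [0.856, 0.511, -0.071, -0.03]
contact_force: [-0.6, -0.6, 1.3]
finger_gap: 0.0118
```

```bash
python3 -c "
from h import *
go(.66,.03,.2,-30)
"
```

```text
t 29.40 tcp [642.  120.2 194.9] yang -28.6 F [-0.6 -0.6  1.3] gap 11.8 tilt [-0.152 -0.021] j6 0.60
  tool delta [-71.4  57.9  -5.9] twist 1.4
```

{"fn": "step_arm", "kwargs": {
  "series": [-22, 18, -2, 0, -17, 14, -1, 0, -12, 9, 0, 0, -7, 5, 0, 0, -3, 2, 0, 0, 0, 0, 0, 0]
}}

```text
t: 29.9
tcp_pos: [0.6599, 0.0243, 0.2153]
tcp_rot: [0.86, 0.506, -0.061, -0.022]
contact_force: [0.2, -0.2, 0.3]
finger_gap: 0.0006
```

{"fn": "step_arm", "kwargs": {
  "series": [0, 0, 0, 3, 0, 0, 0, 5, 0, 0, 0, 5, 0, 0, 0, 5, 0, 0, 0, 5, 0, 0, 0, 5, 0, 0, 0, 5, 0, 0, 0, 5]
}}

```text
t: 30.57
tcp_pos: [0.6584, 0.033, 0.219]
tcp_rot: [0.98, 0.19, -0.063, -0.001]
contact_force: [-0.9, -0.5, 0.1]
finger_gap: 0.0002
```

{"fn": "step_arm", "kwargs": {
  "series": [0, 0, 0, 5, 0, 0, 0, 5, 0, 0, 0, 5, 0, 0, 0, 4, 0, 0, 0, 2, 0, 0, 0, 0]
}}

```text
t: 31.07
tcp_pos: [0.6566, 0.0421, 0.2202]
tcp_rot: [0.998, 0.002, -0.061, 0.01]
contact_force: [-0.5, -0.1, -0.2]
finger_gap: 0.0008
```

```bash
python3 -c "
from h import *
go(.64,.03,.125,-90); st()
"
```

```text
t 31.07 tcp [656.6  42.1 220.2] yang -89.7 F [-0.5 -0.1 -0.2] gap 0.8 tilt [-0.123 -0.021] j6 1.56
  tool delta [-4.8 10.1 96.8] twist 0.3
t 31.07 tcp [656.6  42.1 220.2] F [-0.5 -0.1 -0.2] gap 0.8
R cols x [ 0.992  0.002 -0.123] y [ 0.004 -1.     0.02 ] z [-0.123 -0.021 -0.992] q [-0.    0.42  1.15 -0.02  1.7   1.56]
```

{"fn": "step_arm", "kwargs": {
  "series": [0, 2, 5, 0, 0, 2, 10, 0, 0, 2, 16, 0, 0, 2, 20, 0, 0, 2, 20, 0, 0, 0, 18, 0, 0, 0, 12, 0, 0, 0, 6, 0]
}}

```text
t: 31.73
tcp_pos: [0.6426, 0.0326, 0.1084]
tcp_rot: [0.998, 0.009, -0.059, 0.01]
contact_force: [-0.1, -0.3, -0.4]
finger_gap: 0.0004
```

```bash
python3 -c "
from h import *
go(.605,.03,.108,-90); st()
cv2.imwrite('pics/s20.png',ctrl.camera('side')[:,:,::-1])
cv2.imwrite('pics/t20.png',ctrl.camera('top')[:,:,::-1])
cv2.imwrite('pics/w21.png',ctrl.camera('wrist')[:,:,::-1])
"
```

```text
t 31.73 tcp [642.6  32.6 108.4] yang -88.9 F [-0.1 -0.3 -0.4] gap 0.4 tilt [-0.119 -0.021] j6 1.54
  tool delta [-37.3   1.9   5. ] twist 1.1
t 31.73 tcp [642.6  32.6 108.4] F [-0.1 -0.3 -0.4] gap 0.4
R cols x [ 0.993  0.017 -0.119] y [ 0.02  -1.     0.018] z [-0.119 -0.021 -0.993] q [-0.02  0.44  1.33 -0.02  1.49  1.54]
```

View pics/w21.png

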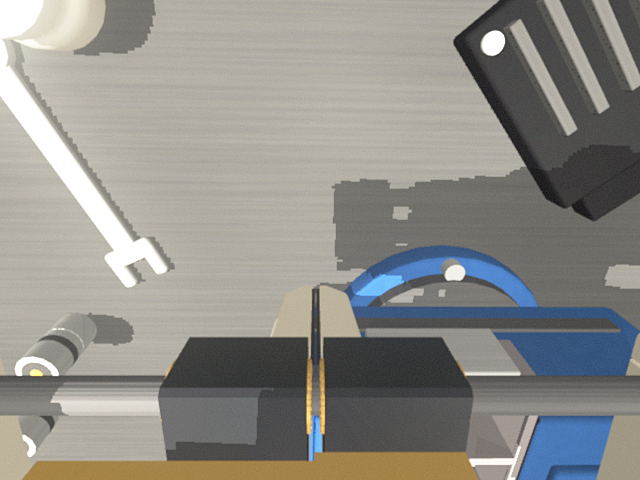

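View pics/s20.png

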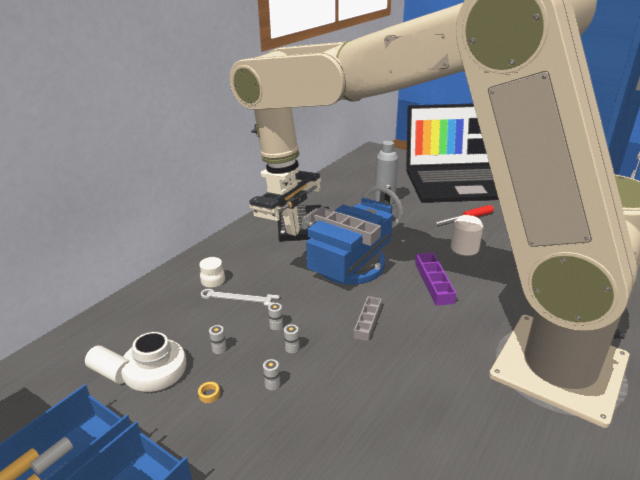

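{"fn": "step_arm", "kwargs": {
  "series": [-4, 0, 0, 1, -7, 0, 1, 0, -7, 0, 1, 0, -6, 0, 1, 0, -3, 0, 0, 0, -3, 0, 0, 0]
}}

```text
t: 32.38
tcp_pos: [0.6147, 0.0328, 0.1175]
tcp_rot: [0.999, -0.0, -0.053, 0.01]
contact_force: [-0.3, -0.4, 0.1]
finger_gap: 0.0003
```

{"fn": "step_arm", "kwargs": {
  "series": [-3, 0, 0, 0, -3, 0, 0, 0, -3, 0, 0, 0]
}}

```text
t: 32.63
tcp_pos: [0.6081, 0.0328, 0.1194]
tcp_rot: [0.999, -0.0, -0.049, 0.01]
contact_force: [25.4, -0.6, -19.8]
finger_gap: 0.0009
```

{"fn": "step_arm", "kwargs": {
  "series": [-2.5, 0, 0.5, 0, -2.5, 0, 0.5, 0, -2.5, 0, 0.5, 0, -2.5, 0, 0.5, 0, -2.5, 0, 0.5, 0, -2.5, 0, 0.5, 0, -2.5, 0, 0.5, 0, -2.5, 0, 0.5, 0]
}}

```text
t: 33.3
tcp_pos: [0.6086, 0.0328, 0.1197]
tcp_rot: [1.0, -0.0, -0.023, 0.01]
contact_force: [11.9, 0.2, -6.1]
finger_gap: 0.0006
```

```bash
python3 -c "
from h import *
go(.605,.03,.108,-90); st()
"
```

```text
t 33.30 tcp [608.6  32.8 119.7] yang -90.0 F [11.9  0.2 -6.1] gap 0.6 tilt [-0.046 -0.019] j6 1.56
  tool delta [-3.1  2.6 11.9] twist -0.0
t 33.30 tcp [608.6  32.8 119.7] F [11.9  0.2 -6.1] gap 0.6
R cols x [ 0.999 -0.001 -0.046] y [-0.    -1.     0.019] z [-0.046 -0.019 -0.999] q [-0.02  0.27  1.52 -0.02  1.4   1.56]
```

{"fn": "step_arm", "kwargs": {
  "series": [-2.5, 0, 0.3, 0, -2.5, 0, 0.3, 0, -2.5, 0, 0.3, 0, -2.5, 0, 0.2, 0, -2.5, 0, 0.2, 0, -2.5, 0, 0, 0, -2.5, 0, 0, 0]
}}

```text
t: 33.88
tcp_pos: [0.6089, 0.0329, 0.1201]
tcp_rot: [1.0, -0.0, -0.001, 0.009]
contact_force: [14.5, 0.3, -10.7]
finger_gap: 0.0002
```

```bash
python3 -c "
from h import *
go(.605,.03,.108,-90); st()
"
```

```text
t 33.88 tcp [608.9  32.9 120.1] yang -90.0 F [ 14.5   0.3 -10.7] gap 0.2 tilt [-0.002 -0.018] j6 1.56
  tool delta [-3.9  2.7 12.1] twist -0.0
t 33.88 tcp [608.9  32.9 120.1] F [ 14.5   0.3 -10.7] gap 0.2
R cols x [ 1.    -0.    -0.002] y [-0.    -1.     0.018] z [-0.002 -0.018 -1.   ] q [-0.02  0.22  1.57 -0.02  1.35  1.56]
```

{"fn": "step_arm", "kwargs": {
  "series": [-2.5, 0, 0, 0, -2.5, 0, 0, 0, -2.5, 0, 0, 0, 3, 0, 0, 0, 6, 0, 0, 0, 8, 0, -4, 0, 6, -3, -8, 0, 0, -6, -12, 0]
}}

```text
t: 34.55
tcp_pos: [0.6309, 0.0415, 0.1419]
tcp_rot: [1.0, -0.001, 0.006, 0.009]
contact_force: [0.0, 0.8, -0.1]
finger_gap: 0.0003
```

{"fn": "step_arm", "kwargs": {
  "series": [-3, -10, -12, 0, -6, -15, -12, 0, -10, -20, -10, 0, -12, -24, -7, 0, -12, -24, -3, 0, -12, -24, 0, 0, -12, -22, 4, 0, -10, -18, 8, 0],
  "grip": 0.6
}}

```text
t: 35.22
tcp_pos: [0.5531, 0.2081, 0.1856]
tcp_rot: [1.0, -0.003, 0.011, 0.007]
contact_force: [0.3, 0.3, 0.5]
finger_gap: 0.049
```

```bash
python3 -c "
from h import *
go(.5457,.2265,.12,-90)
"
```

```text
t 35.22 tcp [553.1 208.1 185.6] yang -90.4 F [0.3 0.3 0.5] gap 49.0 tilt [ 0.023 -0.015] j6 1.87
  tool delta [ -9.  -19.3  65.1] twist -0.4
```

{"fn": "step_arm", "kwargs": {
  "series": [-4, -6, 10, 0, -3, -4, 14, 0, -2, -3, 14, 0, 0, 0, 12, 0, 0, 0, 8, 0, 0, 0, 4, 0, 0, 0, 0, 0]
}}

```text
t: 35.8
tcp_pos: [0.5417, 0.2245, 0.1194]
tcp_rot: [1.0, -0.0, 0.011, 0.007]
contact_force: [0.1, -0.6, -0.4]
finger_gap: 0.0557
```

```bash
python3 -c "
from h import *
go(.5457,.2265,.033,-90)
cv2.imwrite('pics/w22.png',ctrl.camera('wrist')[:,:,::-1])
mw=ctrl.camera_model('wrist')
print(proj(mw,[[.5457,.2265,.054]]))
"
```

```text
t 35.80 tcp [541.7 224.5 119.4] yang -90.0 F [ 0.1 -0.6 -0.4] gap 55.7 tilt [ 0.022 -0.015] j6 1.90
  tool delta [ 2.1 -3.3 86.4] twist -0.0
[[311.78077832 254.95395718]]
```

View pics/w22.png

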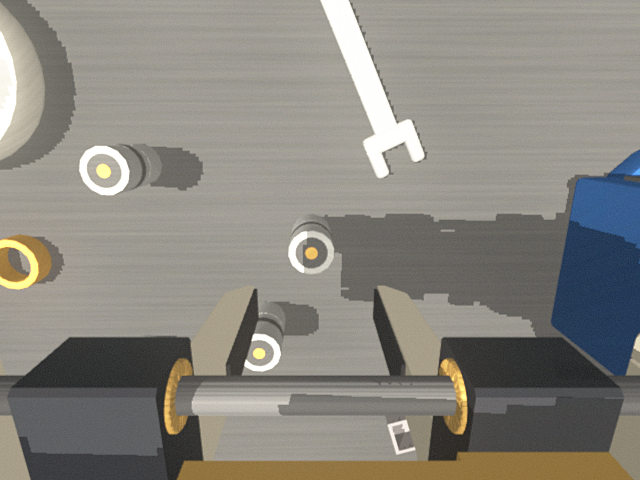

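{"fn": "step_arm", "kwargs": {
  "series": [1, -1, 6, 0, 1, -1, 12, 0, 0, -1, 16, 0, 0, 0, 16, 0, 0, 0, 14, 0, 0, 0, 11, 0, 0, 0, 7, 0, 0, 0, 3, 0]
}}

```text
t: 36.52
tcp_pos: [0.5515, 0.2255, 0.0319]
tcp_rot: [1.0, -0.002, 0.015, 0.006]
contact_force: [0.1, -0.1, 0.3]
finger_gap: 0.0562
```

```bash
python3 -c "
from h import *
go(.5457,.2265,.033,-90)
"
```

```text
t 36.52 tcp [551.5 225.5  31.9] yang -90.2 F [ 0.1 -0.1  0.3] gap 56.2 tilt [ 0.031 -0.012] j6 1.90
  tool delta [-5.7 -1.  -1.2] twist -0.2
```

{"fn": "step_arm", "kwargs": {
  "series": [-3, -0.5, 0, 0, -3, -0.5, 0, 0, 0, 0, 0, 0, 0, 0, 0, 0]
}}

```text
t: 36.85
tcp_pos: [0.5451, 0.2267, 0.0318]
tcp_rot: [1.0, -0.002, 0.015, 0.006]
contact_force: [-0.2, -0.3, 1.0]
finger_gap: 0.0557
```

{"fn": "step_arm", "kwargs": {
  "series": [0, 0, 0, 0, 0, 0, 0, 0, 0, 0, 0, 0, 0, 0, 0, 0, 0, 0, 0, 0, 0, 0, 0, 0, 0, 0, 0, 0],
  "grip": 0.1
}}

```text
t: 37.43
tcp_pos: [0.547, 0.2274, 0.0347]
tcp_rot: [1.0, -0.002, 0.018, 0.005]
contact_force: [1.0, -0.3, -0.4]
finger_gap: 0.0295
```

```bash
python3 -c "
from h import *
go(.5457,.2265,.033,-90)
"
```

```text
t 37.43 tcp [547.  227.4  34.7] yang -90.3 F [ 1.  -0.3 -0.4] gap 29.5 tilt [ 0.035 -0.011] j6 1.91
  tool delta [-1.3  0.9  1.7] twist -0.3
```

{"fn": "step_arm", "kwargs": {
  "series": [0, 0, -4, 0, 0, 0, -8, 0, 0, 0, -14, 0, 0, 0, -20, 0, 0, 3, -24, 0, 1, 7, -26, 0, 3, 12, -28, 0, 5, 17, -28, 0]
}}

```text
t: 38.1
tcp_pos: [0.5429, 0.1898, 0.186]
tcp_rot: [1.0, -0.0, 0.008, 0.008]
contact_force: [1.8, 0.2, -1.1]
finger_gap: 0.0294
```

{"fn": "step_arm", "kwargs": {
  "series": [7, 21, -24, 0, 7, 24, -16, 0, 7, 26, -8, 0, 7, 26, 0, 0, 7, 26, 0, 0, 7, 26, 0, 0, 6, 22, 0, 0, 4, 17, 0, 0]
}}

```text
t: 38.77
tcp_pos: [0.5988, -0.0039, 0.2589]
tcp_rot: [1.0, 0.002, 0.019, 0.007]
contact_force: [-0.1, -0.6, -2.3]
finger_gap: 0.0296
```

```bash
python3 -c "
from h import *
go(.602,-.0403,.24,-90)
"
```

```text
t 38.77 tcp [598.8  -3.9 258.9] yang -89.8 F [-0.1 -0.6 -2.3] gap 29.6 tilt [ 0.037 -0.013] j6 1.48
  tool delta [ 2.3 36.2 19.5] twist 0.2
```

{"fn": "step_arm", "kwargs": {
  "series": [1, 13, 2, 0, 1, 10, 6, 0, 0, 7, 8, 0, 0, 4, 8, 0, 0, 2, 6, 0, 0, 0, 4, 0, 0, 0, 0, 0, 0, 0, 0, 0]
}}

```text
t: 39.43
tcp_pos: [0.6013, -0.0447, 0.2232]
tcp_rot: [1.0, 0.001, 0.018, 0.006]
contact_force: [0.5, 0.4, -1.1]
finger_gap: 0.0295
```

```bash
python3 -c "
from h import *
go(.602,-.0403,.20,-90)
cv2.imwrite('pics/w23.png',ctrl.camera('wrist')[:,:,::-1])
mw=ctrl.camera_model('wrist')
print(proj(mw,[[.6021,-.0403,.147],[.5601,-.0403,.147],[.6252,-.0160,.147],[.6252,-.0640,.147]]).round(0))
"
```

```text
t 39.43 tcp [601.3 -44.7 223.2] yang -90.0 F [ 0.5  0.4 -1.1] gap 29.5 tilt [ 0.036 -0.013] j6 1.42
  tool delta [-0.2 -4.7 23.1] twist 0.0
[[309. 256.]
 [309. 313.]
 [272. 223.]
 [344. 223.]]
```

View pics/w23.png

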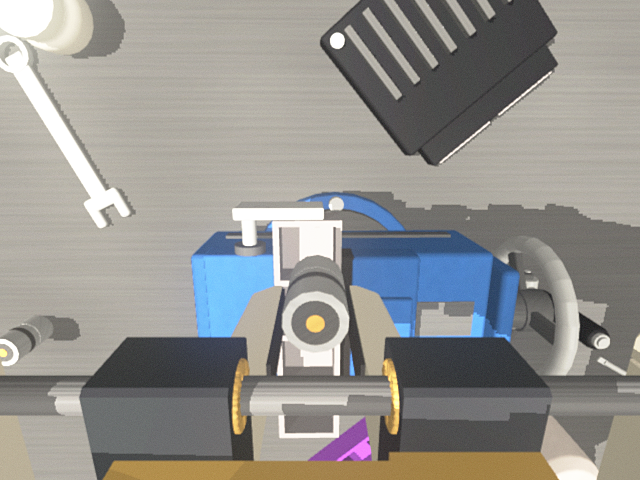

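{"fn": "step_arm", "kwargs": {
  "series": [0, -2.5, 4, 0, 0, -2, 8, 0, 0, 0, 8, 0, 0, 0, 5, 0, 0, 0, 2, 0, 0, 0, 0, 0]
}}

```text
t: 39.98
tcp_pos: [0.6027, -0.0378, 0.1938]
tcp_rot: [1.0, 0.002, 0.019, 0.006]
contact_force: [0.2, 0.4, -1.0]
finger_gap: 0.029
```

```bash
python3 -c "
from h import *
go(.602,-.0403,.156,-90)
cv2.imwrite('pics/w24.png',ctrl.camera('wrist')[:,:,::-1])
mw=ctrl.camera_model('wrist')
s=ctrl.observe();p=s['tcp_pos']
print(proj(mw,[[p[0],p[1],p[2]-.0347],[p[0],p[1],p[2]-.0347+.054],[.6021,-.0403,.147]]).round(0))
"
```

```text
t 39.98 tcp [602.7 -37.8 193.8] yang -89.8 F [ 0.2  0.4 -1. ] gap 29.0 tilt [ 0.037 -0.013] j6 1.42
  tool delta [-2.1  2.  37.8] twist 0.2
[[316. 279.]
 [318. 323.]
 [320. 273.]]
```

View pics/w24.png

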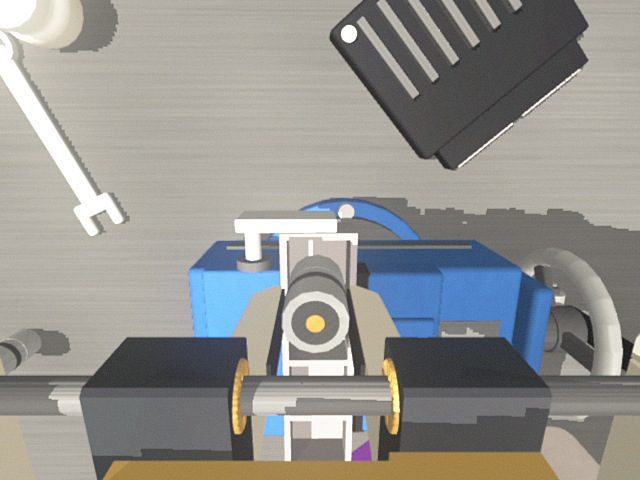

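{"fn": "step_arm", "kwargs": {
  "series": [-1, 1, 4, 0, -1, 1, 7, 0, 0, 0, 7, 0, 0, 0, 4, 0, 0, 0, 1, 0, 0, 0, 0, 0]
}}

```text
t: 40.53
tcp_pos: [0.6017, -0.0409, 0.169]
tcp_rot: [1.0, 0.002, 0.019, 0.006]
contact_force: [-0.1, 0.2, -2.4]
finger_gap: 0.0291
```

```bash
python3 -c "
from h import *
go(.602,-.0403,.156,-90)
"
```

```text
t 40.53 tcp [601.7 -40.9 169. ] yang -89.8 F [-0.1  0.2 -2.4] gap 29.1 tilt [ 0.038 -0.013] j6 1.42
  tool delta [-0.2 -0.8 13. ] twist 0.2
```

{"fn": "step_arm", "kwargs": {
  "series": [-0.3, -0.3, 3, 0, 0, 0, 4, 0, 0, 0, 3, 0, 0, 0, 1, 0, 0, 0, 0, 0]
}}

```text
t: 40.95
tcp_pos: [0.6021, -0.0408, 0.1572]
tcp_rot: [1.0, 0.002, 0.019, 0.006]
contact_force: [-0.6, 0.1, -2.9]
finger_gap: 0.0295
```

{"fn": "step_arm", "kwargs": {
  "series": [0, 0, 1, 0, 0, 0, 1, 0, 0, 0, 0, 0]
}}

```text
t: 41.2
tcp_pos: [0.6027, -0.0409, 0.1559]
tcp_rot: [1.0, 0.002, 0.02, 0.007]
contact_force: [0.4, 1.0, -1.9]
finger_gap: 0.0293
```

{"fn": "step_arm", "kwargs": {
  "series": [0, 0, 1, 0, 0, 0, 1, 0, 0, 0, 1, 0]
}}

```text
t: 41.45
tcp_pos: [0.6038, -0.041, 0.1557]
tcp_rot: [1.0, 0.002, 0.021, 0.007]
contact_force: [-4.6, 0.2, 6.1]
finger_gap: 0.0295
```

```bash
python3 -c "
from h import *
go(.602,-.0403,.156,-90)
cv2.imwrite('pics/w25.png',ctrl.camera('wrist')[:,:,::-1])
"
```

```text
t 41.45 tcp [603.8 -41.  155.7] yang -89.8 F [-4.6  0.2  6.1] gap 29.5 tilt [ 0.043 -0.013] j6 1.42
  tool delta [-1.8 -0.7 -0.4] twist 0.2
```

View pics/w25.png

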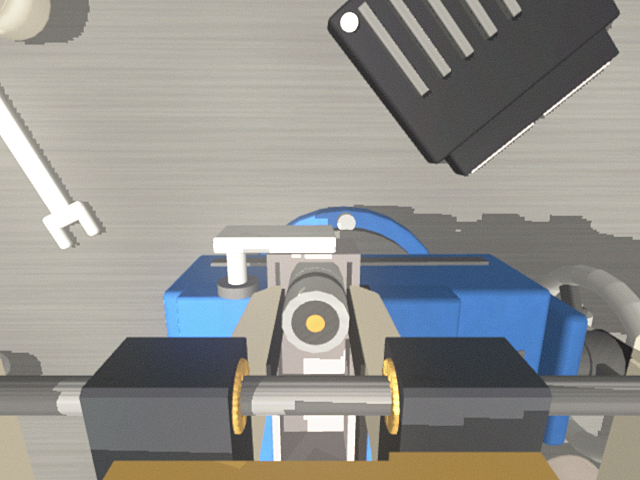

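{"fn": "step_arm", "kwargs": {
  "series": [-1, 0, 0, 0, 0, 0, 0, 0, 0, 0, 0, 0, 0, 0, 0, 0],
  "grip": 0.55
}}

```text
t: 41.83
tcp_pos: [0.6034, -0.0411, 0.1564]
tcp_rot: [1.0, 0.002, 0.022, 0.007]
contact_force: [0.8, 0.2, -0.6]
finger_gap: 0.0491
```

{"fn": "step_arm", "kwargs": {
  "series": [0, 0, -5, 0, 0, 0, -12, 0, 0, 0, -20, 0, 0, 0, -24, 0, 0, 0, -16, 0, 0, 0, -8, 0, 0, 0, -2, 0]
}}

```text
t: 42.42
tcp_pos: [0.5983, -0.0397, 0.2495]
tcp_rot: [1.0, 0.002, 0.021, 0.007]
contact_force: [0.0, 0.1, -0.5]
finger_gap: 0.0513
```

```bash
python3 -c "
from h import *
go(.4729,.2626,.24,-90)
cv2.imwrite('pics/w26.png',ctrl.camera('wrist')[:,:,::-1])
crop(ctrl.camera('top'),150,270,190,290,6,'topl3')
"
```

```text
t 42.42 tcp [598.3 -39.7 249.5] yang -89.8 F [ 0.   0.1 -0.5] gap 51.3 tilt [ 0.043 -0.013] j6 1.42
  tool delta [-124.6 -302.8    0. ] twist 0.2
```

View pics/w26.png

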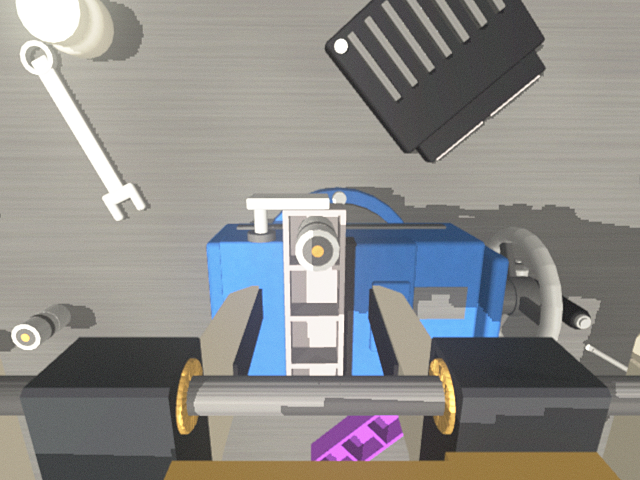

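View pics/topl3.png

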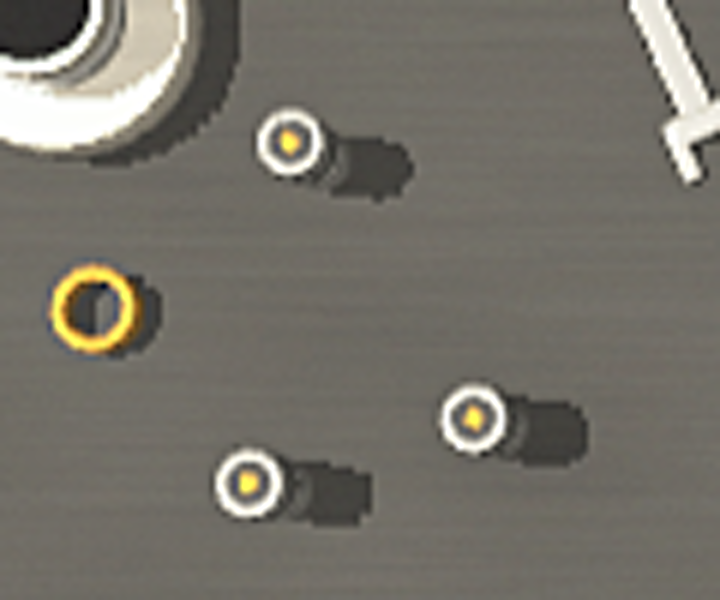

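{"fn": "step_arm", "kwargs": {
  "series": [-2, -5, 0, 0, -5, -12, 0, 0, -8, -20, 0, 0, -11, -27, 0, 0, -13, -31, 0, 0, -14, -33, 0, 0, -13, -32, 0, 0, -12, -29, 0, 0]
}}

```text
t: 43.18
tcp_pos: [0.5105, 0.1548, 0.2306]
tcp_rot: [1.0, -0.003, 0.012, 0.007]
contact_force: [0.6, 0.6, 0.4]
finger_gap: 0.0512
```

```bash
python3 -c "
from h import *
go(.4729,.2626,.20,-90)
"
```

```text
t 43.18 tcp [510.5 154.8 230.6] yang -90.4 F [0.6 0.6 0.4] gap 51.2 tilt [ 0.025 -0.014] j6 1.79
  tool delta [ -39.  -108.    28.1] twist -0.4
```

{"fn": "step_arm", "kwargs": {
  "series": [-9, -25, 4, 0, -8, -22, 8, 0, -6, -17, 12, 0, -5, -12, 16, 0, -4, -9, 18, 0, -2, -6, 18, 0, 0, -3, 14, 0, 0, 0, 8, 0]
}}

```text
t: 43.85
tcp_pos: [0.4616, 0.2636, 0.1189]
tcp_rot: [1.0, 0.003, 0.007, 0.007]
contact_force: [0.1, -0.4, -0.1]
finger_gap: 0.0513
```

```bash
python3 -c "
from h import *
go(.4729,.2626,.034,-90)
"
```

```text
t 43.85 tcp [461.6 263.6 118.9] yang -89.6 F [ 0.1 -0.4 -0.1] gap 51.3 tilt [ 0.014 -0.014] j6 2.00
  tool delta [10.2 -0.2 85. ] twist 0.4
```

{"fn": "step_arm", "kwargs": {
  "series": [2, 0, 6, 0.4, 3, 0, 12, 0, 2, 0, 14, 0, 1, 0, 10, 0, 0, 0, 5, 0, 0, 0, 0, 0]
}}

```text
t: 44.35
tcp_pos: [0.4674, 0.262, 0.0648]
tcp_rot: [1.0, -0.0, 0.004, 0.008]
contact_force: [0.3, -0.3, 0.1]
finger_gap: 0.0513
```

```bash
python3 -c "
from h import *
go(.4729,.2626,.034,-90)
cv2.imwrite('pics/w27.png',ctrl.camera('wrist')[:,:,::-1])
mw=ctrl.camera_model('wrist'); print(proj(mw,[[.4729,.2626,.054]]))
"
```

```text
t 44.35 tcp [467.4 262.   64.8] yang -90.0 F [ 0.3 -0.3  0.1] gap 51.3 tilt [ 0.008 -0.017] j6 2.01
  tool delta [ 5.2 -1.1 30.8] twist -0.0
[[315.23668127 284.85244308]]
```

View pics/w27.png

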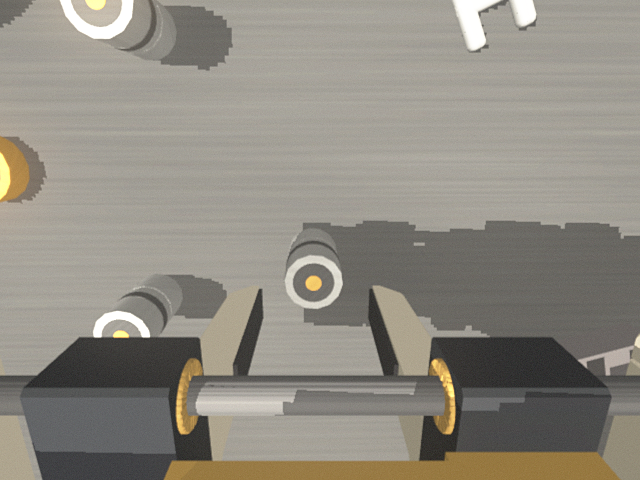

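{"fn": "step_arm", "kwargs": {
  "series": [2, -0.5, 4, 0, 2, -0.5, 8, 0, 1, 0, 9, 0, 0, 0, 6, 0, 0, 0, 3, 0, 0, 0, 0, 0]
}}

```text
t: 44.9
tcp_pos: [0.4759, 0.2632, 0.0351]
tcp_rot: [1.0, -0.001, 0.007, 0.007]
contact_force: [-0.3, -0.1, 0.1]
finger_gap: 0.051
```

{"fn": "step_arm", "kwargs": {
  "series": [0, 0, 0, 0, 0, 0, 0, 0, 0, 0, 0, 0, 0, 0, 0, 0, 0, 0, 0, 0, 0, 0, 0, 0],
  "grip": 0.1
}}

```text
t: 45.4
tcp_pos: [0.4756, 0.2632, 0.0352]
tcp_rot: [1.0, -0.001, 0.006, 0.007]
contact_force: [-0.8, 0.2, -1.6]
finger_gap: 0.0289
```

```bash
python3 -c "
from h import *
go(.4729,.2626,.034,-90)
"
```

```text
t 45.40 tcp [475.6 263.2  35.2] yang -90.1 F [-0.8  0.2 -1.6] gap 28.9 tilt [ 0.013 -0.015] j6 2.00
  tool delta [-2.7  0.6  1.2] twist -0.1
```

{"fn": "step_arm", "kwargs": {
  "series": [0, 0, -4, 0, 0, 0, -9, 0, 0, 0, -15, 0, 0, 0, -20, 0, 1, 4, -24, 0, 3, 9, -26, 0, 5, 15, -26, 0, 6, 20, -24, 0]
}}

```text
t: 46.07
tcp_pos: [0.4825, 0.2172, 0.1864]
tcp_rot: [1.0, 0.002, -0.0, 0.009]
contact_force: [0.1, -0.3, -1.6]
finger_gap: 0.0293
```

{"fn": "step_arm", "kwargs": {
  "series": [8, 25, -20, 0, 9, 28, -14, 0, 9, 30, -8, 0, 9, 30, -4, 0, 9, 30, 0, 0, 9, 28, 0, 0, 8, 24, 0, 0, 7, 20, 0, 0]
}}

```text
t: 46.73
tcp_pos: [0.5566, -0.0045, 0.2582]
tcp_rot: [1.0, 0.004, 0.011, 0.008]
contact_force: [-0.1, 0.6, -1.1]
finger_gap: 0.0293
```

```bash
python3 -c "
from h import *
go(.562,-.0403,.23,-90)
"
```

```text
t 46.73 tcp [556.6  -4.5 258.2] yang -89.6 F [-0.1  0.6 -1.1] gap 29.3 tilt [ 0.022 -0.016] j6 1.47
  tool delta [ 4.4 35.4 28.9] twist 0.4
```

{"fn": "step_arm", "kwargs": {
  "series": [1, 13, 2, 0.4, 1, 9, 6, 0, 1, 5, 9, 0, 0, 3, 9, 0, 0, 0, 6, 0, 0, 0, 3, 0, 0, 0, 0, 0, 0, 0, 0, 0]
}}

```text
t: 47.4
tcp_pos: [0.5602, -0.0388, 0.2223]
tcp_rot: [1.0, -0.001, 0.011, 0.008]
contact_force: [-0.1, -0.6, -1.4]
finger_gap: 0.0292
```

```bash
python3 -c "
from h import *
go(.5625,-.0403,.19,-90)
cv2.imwrite('pics/w28.png',ctrl.camera('wrist')[:,:,::-1])
"
```

```text
t 47.40 tcp [560.2 -38.8 222.3] yang -90.1 F [-0.1 -0.6 -1.4] gap 29.2 tilt [ 0.023 -0.016] j6 1.42
  tool delta [ 1.5  1.  32.4] twist -0.1
```

View pics/w28.png

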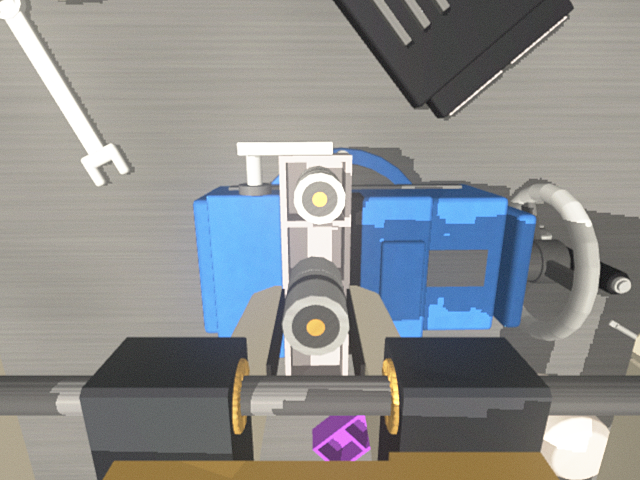

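{"fn": "step_arm", "kwargs": {
  "series": [1, 1, 5, 0, 0.5, 0.5, 9, 0, 0, 0, 11, 0, 0, 0, 8, 0, 0, 0, 4, 0, 0, 0, 0, 0, 0, 0, 0, 0]
}}

```text
t: 48.03
tcp_pos: [0.5628, -0.0394, 0.1813]
tcp_rot: [1.0, 0.0, 0.011, 0.008]
contact_force: [0.3, 0.5, -1.2]
finger_gap: 0.029
```

```bash
python3 -c "
from h import *
go(.5625,-.0405,.1565,-90)
"
```

```text
t 48.03 tcp [562.8 -39.4 181.3] yang -90.0 F [ 0.3  0.5 -1.2] gap 29.0 tilt [ 0.023 -0.016] j6 1.42
  tool delta [-0.8  0.7 24.8] twist 0.0
```

{"fn": "step_arm", "kwargs": {
  "series": [-0.5, 0.5, 4, 0, 0, 0.3, 7, 0, 0, 0, 7, 0, 0, 0, 4, 0, 0, 0, 2, 0, 0, 0, 1, 0, 0, 0, 0, 0]
}}

```text
t: 48.62
tcp_pos: [0.5645, -0.0412, 0.1564]
tcp_rot: [1.0, 0.0, 0.013, 0.008]
contact_force: [-0.7, 1.3, -1.4]
finger_gap: 0.0292
```

{"fn": "step_arm", "kwargs": {
  "series": [0, 0, 1, 0, 0, 0, 1, 0, 0, 0, 1, 0]
}}

```text
t: 48.87
tcp_pos: [0.5657, -0.0413, 0.156]
tcp_rot: [1.0, 0.0, 0.015, 0.008]
contact_force: [-5.3, 0.7, 8.1]
finger_gap: 0.029
```

{"fn": "step_arm", "kwargs": {
  "series": [-1.5, 0, 0, 0, 0, 0, 0, 0, 0, 0, 0, 0, 0, 0, 0, 0],
  "grip": 0.55
}}

```text
t: 49.2
tcp_pos: [0.5646, -0.0414, 0.1565]
tcp_rot: [1.0, 0.0, 0.016, 0.009]
contact_force: [-0.2, 0.1, 0.1]
finger_gap: 0.0495
```

{"fn": "step_arm", "kwargs": {
  "series": [0, 0, -5, 0, 0, 0, -12, 0, 0, 0, -20, 0, 0, 0, -24, 0, 0, 0, -16, 0, 0, 0, -8, 0, 0, 0, -2, 0]
}}

```text
t: 49.78
tcp_pos: [0.5606, -0.0396, 0.2493]
tcp_rot: [1.0, 0.0, 0.014, 0.008]
contact_force: [-0.1, 0.9, 0.3]
finger_gap: 0.0514
```

```bash
python3 -c "
from h import *
go(.4427,.363,.24,-90)
cv2.imwrite('pics/w29.png',ctrl.camera('wrist')[:,:,::-1])
crop(ctrl.camera('top'),150,270,190,290,6,'topl4')
"
```

```text
t 49.78 tcp [560.6 -39.6 249.3] yang -90.0 F [-0.1  0.9  0.3] gap 51.4 tilt [ 0.029 -0.017] j6 1.42
  tool delta [-117.8 -402.8   -0.8] twist 0.0
```

View pics/w29.png

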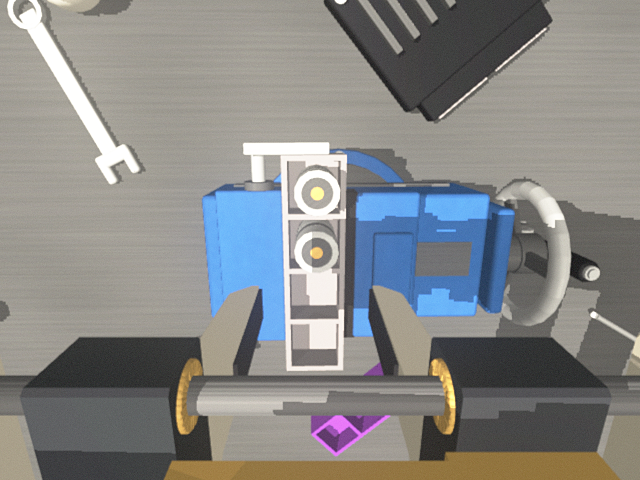

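View pics/topl4.png

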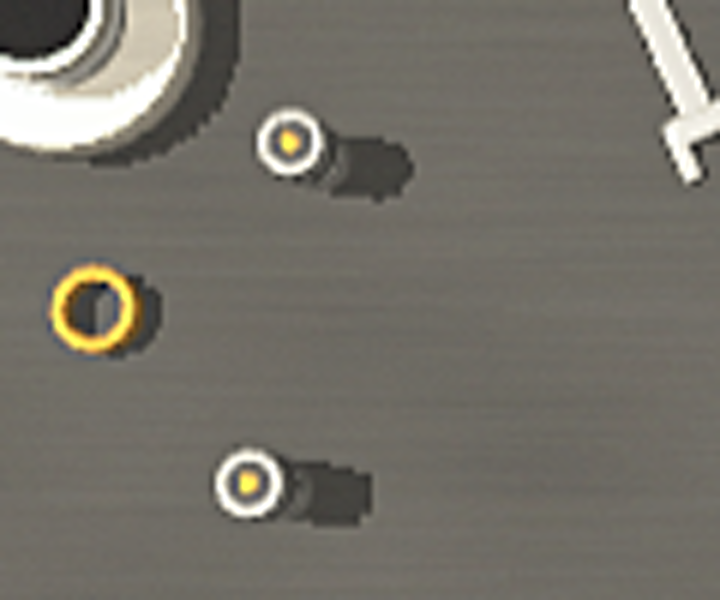

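{"fn": "step_arm", "kwargs": {
  "series": [-1, -5, 0, 0, -3, -12, 0, 0, -6, -20, 0, 0, -8, -28, 0, 0, -9, -33, 0, 0, -10, -35, 0, 0, -10, -35, 0, 0, -10, -35, 0, 0]
}}

```text
t: 50.55
tcp_pos: [0.4961, 0.169, 0.2321]
tcp_rot: [1.0, -0.005, 0.006, 0.009]
contact_force: [0.6, -0.4, 0.0]
finger_gap: 0.0512
```

```bash
python3 -c "
from h import *
go(.4427,.363,.20,-90)
"
```

```text
t 50.55 tcp [496.1 169.  232.1] yang -90.6 F [ 0.6 -0.4  0. ] gap 51.2 tilt [ 0.012 -0.018] j6 1.83
  tool delta [ -55.7 -194.    27.9] twist -0.6
```

{"fn": "step_arm", "kwargs": {
  "series": [-9, -34, 0, 0, -9, -33, 0, 0, -8, -30, 3, 0, -7, -26, 6, 0, -6, -21, 9, 0, -4, -15, 12, 0, -3, -10, 14, 0, -1, -6, 14, 0]
}}

```text
t: 51.22
tcp_pos: [0.4336, 0.3629, 0.161]
tcp_rot: [1.0, 0.0, 0.001, 0.009]
contact_force: [0.3, 0.1, 0.1]
finger_gap: 0.0509
```

```bash
python3 -c "
from h import *
go(.4427,.363,.07,-90)
"
```

```text
t 51.22 tcp [433.6 362.9 161. ] yang -90.0 F [0.3 0.1 0.1] gap 50.9 tilt [ 0.002 -0.019] j6 2.19
  tool delta [ 8.9 -1.8 91. ] twist 0.0
```

{"fn": "step_arm", "kwargs": {
  "series": [2, 0, 12, 0, 3, 0, 16, 0, 2, 0, 18, 0, 1, 0, 16, 0, 0, 0, 12, 0, 0, 0, 8, 0, 0, 0, 3, 0, 0, 0, 0, 0]
}}

```text
t: 51.88
tcp_pos: [0.4312, 0.3598, 0.0603]
tcp_rot: [1.0, 0.003, -0.007, 0.014]
contact_force: [0.2, 0.0, 0.7]
finger_gap: 0.0509
```

```bash
python3 -c "
from h import *
go(.4427,.363,.034,-90)
cv2.imwrite('pics/w30.png',ctrl.camera('wrist')[:,:,::-1])
mw=ctrl.camera_model('wrist'); print(proj(mw,[[.4427,.363,.054]]))
"
```

```text
t 51.88 tcp [431.2 359.8  60.3] yang -89.7 F [0.2 0.  0.7] gap 50.9 tilt [-0.013 -0.028] j6 2.19
  tool delta [11.9 -3.8 26.1] twist 0.3
[[310.31728929 277.01626583]]
```

View pics/w30.png

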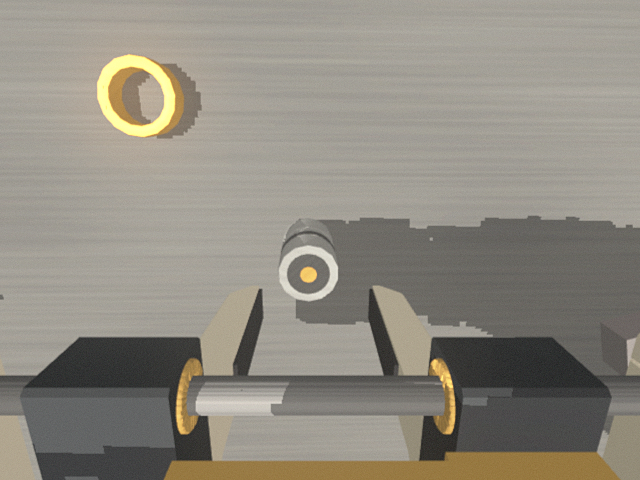

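{"fn": "step_arm", "kwargs": {
  "series": [3, -1, 0, 0, 4, -1.5, 0, 0, 4, -1, 3, 0, 2, -0.5, 6, 0, 0, 0, 8, 0, 0, 0, 6, 0, 0, 0, 3, 0, 0, 0, 0, 0]
}}

```text
t: 52.6
tcp_pos: [0.449, 0.3658, 0.0365]
tcp_rot: [1.0, 0.002, -0.003, 0.012]
contact_force: [-0.2, 0.1, 1.5]
finger_gap: 0.0512
```

```bash
python3 -c "
from h import *
go(.4435,.364,.034,-90)
"
```

```text
t 52.60 tcp [449.  365.8  36.5] yang -89.7 F [-0.2  0.1  1.5] gap 51.2 tilt [-0.006 -0.023] j6 2.18
  tool delta [-5.5  1.7  2.6] twist 0.3
```

{"fn": "step_arm", "kwargs": {
  "series": [-2.5, 1, 1, 0, -2.5, 0.5, 1, 0, 0, 0, 0, 0, 0, 0, 0, 0]
}}

```text
t: 52.93
tcp_pos: [0.4425, 0.3635, 0.0335]
tcp_rot: [1.0, 0.002, -0.004, 0.012]
contact_force: [0.2, -0.8, 0.1]
finger_gap: 0.051
```

{"fn": "step_arm", "kwargs": {
  "series": [0, 0, 0, 0, 0, 0, 0, 0, 0, 0, 0, 0, 0, 0, 0, 0, 0, 0, 0, 0, 0, 0, 0, 0],
  "grip": 0.1
}}

```text
t: 53.43
tcp_pos: [0.4427, 0.3639, 0.0344]
tcp_rot: [1.0, 0.003, -0.003, 0.012]
contact_force: [-0.3, -0.5, -0.8]
finger_gap: 0.0298
```

```bash
python3 -c "
from h import *
go(.5181,-.0403,.23,-90)
"
```

```text
t 53.43 tcp [442.7 363.9  34.4] yang -89.7 F [-0.3 -0.5 -0.8] gap 29.8 tilt [-0.006 -0.024] j6 2.18
  tool delta [  72.1  409.1 -186.4] twist 0.3
```

{"fn": "step_arm", "kwargs": {
  "series": [0, 0, -4, 0, 0, 0, -9, 0, 0, 0, -15, 0, 0, 0, -20, 0, 1, 4, -24, 0, 2, 10, -26, 0, 3, 17, -26, 0, 4, 23, -24, 0]
}}

```text
t: 54.1
tcp_pos: [0.4484, 0.3123, 0.1849]
tcp_rot: [1.0, 0.005, -0.01, 0.015]
contact_force: [1.3, -0.1, -2.0]
finger_gap: 0.0292
```

{"fn": "step_arm", "kwargs": {
  "series": [5, 28, -20, 0, 5, 31, -14, 0, 6, 33, -8, 0, 6, 35, -3, 0, 6, 35, 0, 0, 6, 35, 0, 0, 6, 35, 0, 0, 6, 34, 0, 0]
}}

```text
t: 54.77
tcp_pos: [0.5018, 0.0414, 0.2567]
tcp_rot: [1.0, 0.008, 0.001, 0.012]
contact_force: [0.2, -0.7, -0.7]
finger_gap: 0.0296
```

```bash
python3 -c "
from h import *
go(.518,-.0403,.23,-90)
"
```

```text
t 54.77 tcp [501.8  41.4 256.7] yang -89.0 F [ 0.2 -0.7 -0.7] gap 29.6 tilt [ 0.002 -0.024] j6 1.55
  tool delta [14.8 81.2 28.7] twist 1.0
```

{"fn": "step_arm", "kwargs": {
  "series": [4, 26, 1, 0.5, 3, 19, 3, 0.5, 2, 13, 6, 0, 1, 8, 8, 0, 0, 5, 8, 0, 0, 2, 6, 0, 0, 0, 3, 0, 0, 0, 0, 0]
}}

```text
t: 55.43
tcp_pos: [0.5126, -0.0428, 0.2267]
tcp_rot: [1.0, -0.005, 0.004, 0.013]
contact_force: [-0.7, 0.4, -1.0]
finger_gap: 0.0293
```

```bash
python3 -c "
from h import *
go(.518,-.0403,.19,-90)
cv2.imwrite('pics/w31.png',ctrl.camera('wrist')[:,:,::-1])
"
```

```text
t 55.43 tcp [512.6 -42.8 226.7] yang -90.5 F [-0.7  0.4 -1. ] gap 29.3 tilt [ 0.007 -0.026] j6 1.42
  tool delta [ 5.1 -3.5 36.7] twist -0.5
```

View pics/w31.png

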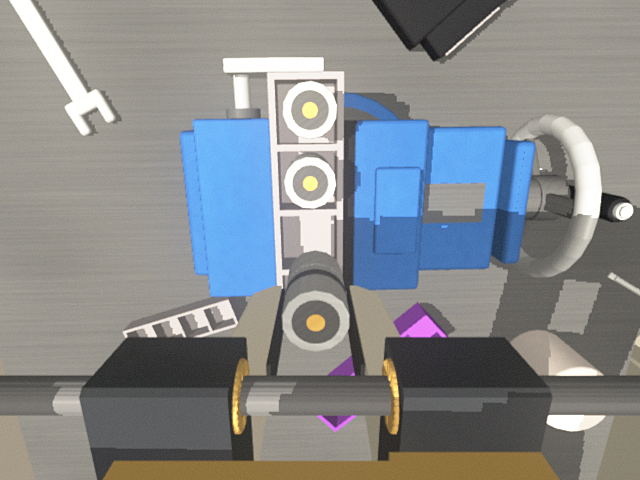

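{"fn": "step_arm", "kwargs": {
  "series": [2, -1, 5, -0.5, 2, -1, 9, 0, 0.5, -0.5, 11, 0, 0, 0, 8, 0, 0, 0, 4, 0, 0, 0, 0, 0, 0, 0, 0, 0]
}}

```text
t: 56.07
tcp_pos: [0.5177, -0.0376, 0.1854]
tcp_rot: [1.0, 0.003, 0.003, 0.013]
contact_force: [-0.4, -0.8, -1.7]
finger_gap: 0.0293
```

```bash
python3 -c "
from h import *
go(.518,-.0405,.1555,-90)
"
```

```text
t 56.07 tcp [517.7 -37.6 185.4] yang -89.7 F [-0.4 -0.8 -1.7] gap 29.3 tilt [ 0.007 -0.025] j6 1.41
  tool delta [ 0.1  2.1 30. ] twist 0.3
```

{"fn": "step_arm", "kwargs": {
  "series": [0, 1, 4, 0, 0, 0.8, 7, 0, 0, 0, 8, 0, 0, 0, 5, 0, 0, 0, 3, 0, 0, 0, 1, 0, 0, 0, 0, 0]
}}

```text
t: 56.65
tcp_pos: [0.5185, -0.0409, 0.1553]
tcp_rot: [1.0, 0.002, 0.004, 0.013]
contact_force: [0.2, 0.3, 2.4]
finger_gap: 0.0289
```

{"fn": "step_arm", "kwargs": {
  "series": [0, 0, 1, 0, 0, 0, 1, 0, 0, 0, 1, 0]
}}

```text
t: 56.9
tcp_pos: [0.5195, -0.041, 0.1553]
tcp_rot: [1.0, 0.002, 0.005, 0.013]
contact_force: [-2.8, 0.3, 4.7]
finger_gap: 0.029
```

On the floor. I'll release this one and go for the last lifter (A), next to the turbo housing.

{"fn": "step_arm", "kwargs": {
  "series": [-1, 0, 0, 0, 0, 0, 0, 0, 0, 0, 0, 0, 0, 0, 0, 0],
  "grip": 0.55
}}

```text
t: 57.23
tcp_pos: [0.5195, -0.0412, 0.1565]
tcp_rot: [1.0, 0.002, 0.007, 0.013]
contact_force: [-0.3, -0.3, 0.3]
finger_gap: 0.0495
```

{"fn": "step_arm", "kwargs": {
  "series": [0, 0, -5, 0, 0, 0, -12, 0, 0, 0, -20, 0, 0, 0, -24, 0, 0, 0, -16, 0, 0, 0, -8, 0, 0, 0, -2, 0]
}}

```text
t: 57.82
tcp_pos: [0.5173, -0.0386, 0.2501]
tcp_rot: [1.0, 0.002, 0.006, 0.013]
contact_force: [0.3, -1.1, -0.1]
finger_gap: 0.0514
```

```bash
python3 -c "
from h import *
go(.598,.351,.24,-29)
cv2.imwrite('pics/w32.png',ctrl.camera('wrist')[:,:,::-1])
crop(ctrl.camera('top'),120,240,160,260,6,'topl5')
crop(ctrl.camera('side'),60,300,220,400,3,'s5')
"
```

```text
t 57.82 tcp [517.3 -38.6 250.1] yang -89.7 F [ 0.3 -1.1 -0.1] gap 51.4 tilt [ 0.012 -0.026] j6 1.41
  tool delta [  82.5 -389.3    0.8] twist -60.7
```

View pics/w32.png

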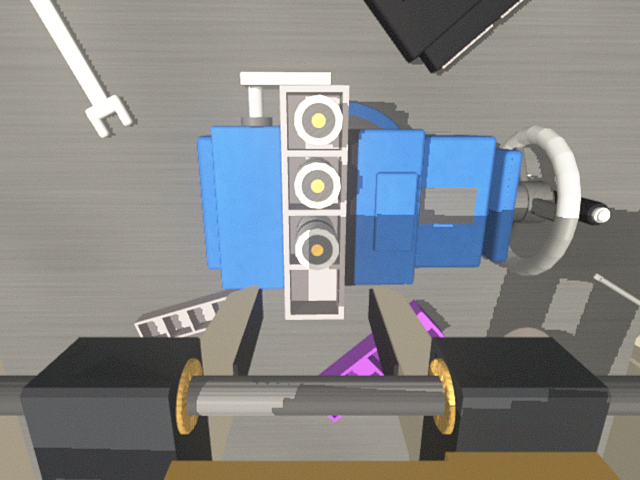

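View pics/topl5.png

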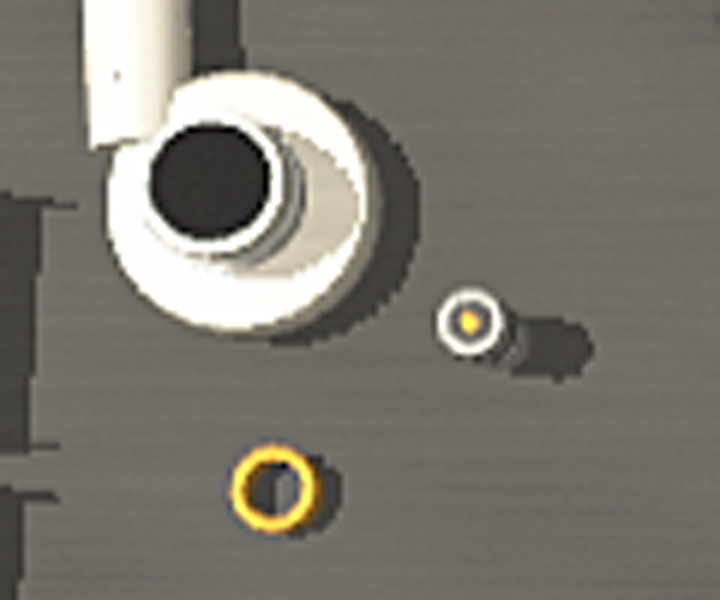

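View pics/s5.png

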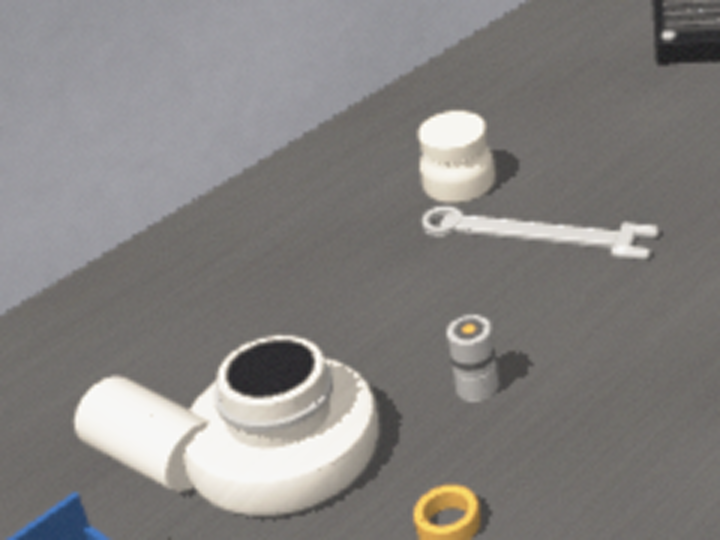

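{"fn": "step_arm", "kwargs": {
  "series": [1, -5, 0, 0, 3, -12, 0, 0, 4, -20, 0, 0, 6, -28, 0, 0, 7, -33, 0, 0, 8, -35, 0, 0, 8, -35, 0, 0, 8, -35, 0, 0]
}}

```text
t: 58.63
tcp_pos: [0.5576, 0.1715, 0.2318]
tcp_rot: [1.0, -0.003, -0.003, 0.014]
contact_force: [-0.1, -0.5, 0.0]
finger_gap: 0.0508
```

```bash
python3 -c "
from h import *
m=ctrl.camera_model('top')
print(pix2z(m,(470.5)/6-.5+120,322.5/6-.5+160,.054))
go(.598,.351,.20,-90)
"
```

```text
[0.59789505 0.35100971 0.054     ]
t 58.63 tcp [557.6 171.5 231.8] yang -90.4 F [-0.1 -0.5  0. ] gap 50.8 tilt [-0.005 -0.027] j6 1.80
  tool delta [  39.4 -180.6   26.7] twist -0.4
```

{"fn": "step_arm", "kwargs": {
  "series": [7, -33, 0, 0, 7, -32, 0, 0, 6, -28, 2, 0, 5, -23, 4, 0, 4, -18, 6, 0, 3, -12, 8, 0, 2, -7, 9, 0, 1, -4, 9, 0]
}}

```text
t: 59.3
tcp_pos: [0.5852, 0.3519, 0.1758]
tcp_rot: [1.0, 0.002, -0.009, 0.014]
contact_force: [0.6, -0.7, -0.9]
finger_gap: 0.0512
```

```bash
python3 -c "
from h import *
go(.598,.351,.12,-90)
"
```

```text
t 59.30 tcp [585.2 351.9 175.8] yang -89.7 F [ 0.6 -0.7 -0.9] gap 51.2 tilt [-0.018 -0.029] j6 2.04
  tool delta [13.8 -0.7 55.6] twist 0.3
```

{"fn": "step_arm", "kwargs": {
  "series": [3, 0, 9, 0, 4, 0, 12, 0, 4, 0, 12, 0, 2, 0, 10, 0, 1, 0, 7, 0, 0, 0, 3, 0, 0, 0, 0, 0, 0, 0, 0, 0]
}}

```text
t: 59.97
tcp_pos: [0.5967, 0.3458, 0.1103]
tcp_rot: [1.0, 0.001, -0.014, 0.017]
contact_force: [0.6, -0.2, 0.2]
finger_gap: 0.0513
```

```bash
python3 -c "
from h import *
go(.598,.351,.034,-90)
cv2.imwrite('pics/w33.png',ctrl.camera('wrist')[:,:,::-1])
mw=ctrl.camera_model('wrist'); print(proj(mw,[[.598,.351,.054]]))
"
```

```text
t 59.97 tcp [596.7 345.8 110.3] yang -89.9 F [ 0.6 -0.2  0.2] gap 51.3 tilt [-0.027 -0.034] j6 2.03
  tool delta [ 3.4 -7.8 76. ] twist 0.1
[[305.11041249 259.41333761]]
```

View pics/w33.png

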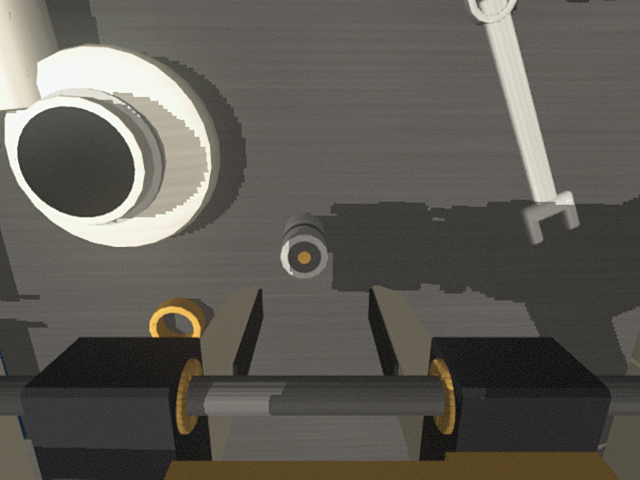

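{"fn": "step_arm", "kwargs": {
  "series": [1, -2, 5, 0, 1, -2, 10, 0, 0, -2, 14, 0, 0, -1, 14, 0, 0, 0, 10, 0, 0, 0, 5, 0, 0, 0, 0, 0, 0, 0, 0, 0]
}}

```text
t: 60.68
tcp_pos: [0.5975, 0.3522, 0.047]
tcp_rot: [1.0, 0.001, -0.012, 0.016]
contact_force: [1.4, -0.5, 0.8]
finger_gap: 0.0511
```

```bash
python3 -c "
from h import *
go(.598,.351,.034,-90)
"
```

```text
t 60.68 tcp [597.5 352.2  47. ] yang -89.9 F [ 1.4 -0.5  0.8] gap 51.1 tilt [-0.025 -0.033] j6 2.04
  tool delta [ 0.8  0.8 13.1] twist 0.1
```

{"fn": "step_arm", "kwargs": {
  "series": [0.5, 0.5, 3, 0, 0, 0, 4, 0, 0, 0, 4, 0, 0, 0, 1, 0, 0, 0, 0, 0, 0, 0, 0, 0]
}}

```text
t: 61.18
tcp_pos: [0.5987, 0.3515, 0.0353]
tcp_rot: [1.0, 0.001, -0.012, 0.016]
contact_force: [0.0, -1.1, -0.2]
finger_gap: 0.0513
```

{"fn": "step_arm", "kwargs": {
  "series": [0, 0, 0, 0, 0, 0, 0, 0, 0, 0, 0, 0, 0, 0, 0, 0, 0, 0, 0, 0, 0, 0, 0, 0],
  "grip": 0.1
}}

```text
t: 61.68
tcp_pos: [0.5993, 0.3518, 0.0365]
tcp_rot: [1.0, 0.001, -0.011, 0.016]
contact_force: [0.8, 0.4, -0.0]
finger_gap: 0.0291
```

```bash
python3 -c "
from h import *
go(.598,.351,.034,-90)
"
```

```text
t 61.68 tcp [599.3 351.8  36.5] yang -89.9 F [ 0.8  0.4 -0. ] gap 29.1 tilt [-0.022 -0.031] j6 2.04
  tool delta [-1.3  0.7  2.5] twist 0.1
```

{"fn": "step_arm", "kwargs": {
  "series": [0, 0, -4, 0, 0, 0, -9, 0, 0, 0, -15, 0, 0, 0, -20, 0, -1, 4, -24, 0, -3, 9, -26, 0, -5, 16, -26, 0, -7, 22, -24, 0]
}}

```text
t: 62.35
tcp_pos: [0.5821, 0.306, 0.19]
tcp_rot: [1.0, 0.003, -0.016, 0.018]
contact_force: [0.4, -0.4, -1.5]
finger_gap: 0.0295
```

```bash
python3 -c "
from h import *
go(.4773,-.0403,.24,-90)
cv2.imwrite('pics/w34.png',ctrl.camera('wrist')[:,:,::-1])
"
```

```text
t 62.35 tcp [582.1 306.  190. ] yang -89.6 F [ 0.4 -0.4 -1.5] gap 29.5 tilt [-0.033 -0.036] j6 1.98
  tool delta [-108.2  347.2  -34.2] twist 0.4
```

{"fn": "step_arm", "kwargs": {
  "series": [-9, 26, -20, 0, -10, 30, -14, 0, -10, 33, -8, 0, -10, 33, -3, 0, -10, 33, 0, 0, -10, 33, 0, 0, -10, 33, 0, 0, -9, 30, 0, 0]
}}

```text
t: 63.07
tcp_pos: [0.508, 0.049, 0.2714]
tcp_rot: [1.0, 0.005, -0.002, 0.015]
contact_force: [0.6, -0.3, -1.0]
finger_gap: 0.0292
```

```bash
python3 -c "
from h import *
go(.4773,-.0403,.23,-90)
"
```

```text
t 63.07 tcp [508.   49.  271.4] yang -89.4 F [ 0.6 -0.3 -1. ] gap 29.2 tilt [-0.004 -0.03 ] j6 1.58
  tool delta [-31.4  87.7  44.2] twist 0.6
```

{"fn": "step_arm", "kwargs": {
  "series": [-8, 25, 2, 0, -7, 20, 5, 0, -5, 14, 8, 0, -4, 9, 10, 0, -2, 5, 10, 0, -1, 2, 7, 0, 0, 0, 3, 0, 0, 0, 0, 0]
}}

```text
t: 63.73
tcp_pos: [0.48, -0.0364, 0.2374]
tcp_rot: [1.0, 0.001, 0.005, 0.016]
contact_force: [1.4, 1.0, -1.8]
finger_gap: 0.0291
```

```bash
python3 -c "
from h import *
go(.4773,-.0403,.19,-90)
cv2.imwrite('pics/w35.png',ctrl.camera('wrist')[:,:,::-1])
"
```

```text
t 63.73 tcp [480.  -36.4 237.4] yang -89.9 F [ 1.4  1.  -1.8] gap 29.1 tilt [ 0.011 -0.032] j6 1.41
  tool delta [-3.2  2.4 47.5] twist 0.1
```

View pics/w35.png

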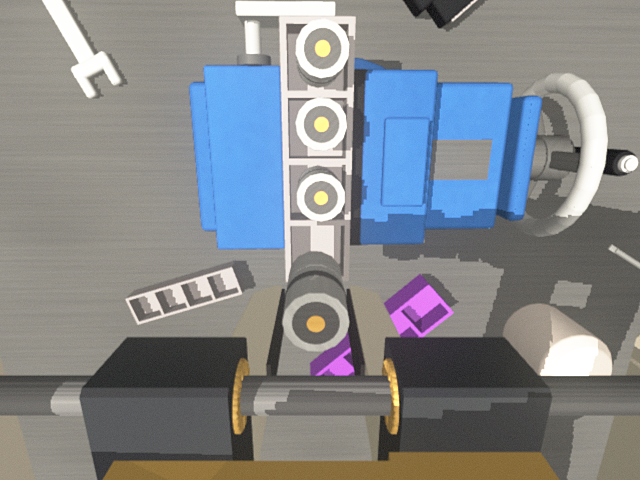

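{"fn": "step_arm", "kwargs": {
  "series": [-2, 1, 6, 0, -2, 1, 11, 0, 0, 0, 13, 0, 0, 0, 10, 0, 0, 0, 5, 0, 0, 0, 0, 0, 0, 0, 0, 0]
}}

```text
t: 64.37
tcp_pos: [0.4767, -0.0369, 0.1881]
tcp_rot: [1.0, 0.004, 0.005, 0.016]
contact_force: [-0.2, 0.2, -2.8]
finger_gap: 0.0294
```

```bash
python3 -c "
from h import *
go(.4765,-.0405,.1575,-90)
cv2.imwrite('pics/w36.png',ctrl.camera('wrist')[:,:,::-1])
"
```

```text
t 64.37 tcp [476.7 -36.9 188.1] yang -89.5 F [-0.2  0.2 -2.8] gap 29.4 tilt [ 0.01  -0.031] j6 1.40
  tool delta [-0.5  2.6 30.7] twist 0.5
```

View pics/w36.png

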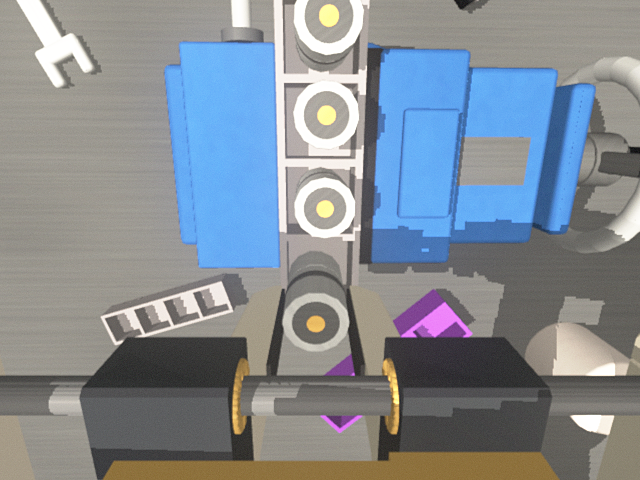

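{"fn": "step_arm", "kwargs": {
  "series": [0, 1.3, 3, 0.3, 0, 1.2, 6, 0, 0, 0, 8, 0, 0, 0, 6, 0, 0, 0, 3, 0, 0, 0, 1, 0, 0, 0, 0, 0]
}}

```text
t: 65.0
tcp_pos: [0.4781, -0.041, 0.1601]
tcp_rot: [1.0, 0.001, 0.006, 0.016]
contact_force: [0.2, 1.0, -2.7]
finger_gap: 0.0298
```

{"fn": "step_arm", "kwargs": {
  "series": [0, 0, 1, 0, 0, 0, 1, 0, 0, 0, 1, 0]
}}

```text
t: 65.25
tcp_pos: [0.4785, -0.0411, 0.1575]
tcp_rot: [1.0, 0.001, 0.007, 0.016]
contact_force: [-1.2, 1.4, 5.3]
finger_gap: 0.0294
```

```bash
python3 -c "
from h import *
go(.4765,-.0405,.1575,-90)
cv2.imwrite('pics/w37.png',ctrl.camera('wrist')[:,:,::-1])
"
```

```text
t 65.25 tcp [478.5 -41.1 157.5] yang -89.9 F [-1.2  1.4  5.3] gap 29.4 tilt [ 0.014 -0.032] j6 1.40
  tool delta [-2.  -0.6 -0.1] twist 0.1
```

View pics/w37.png

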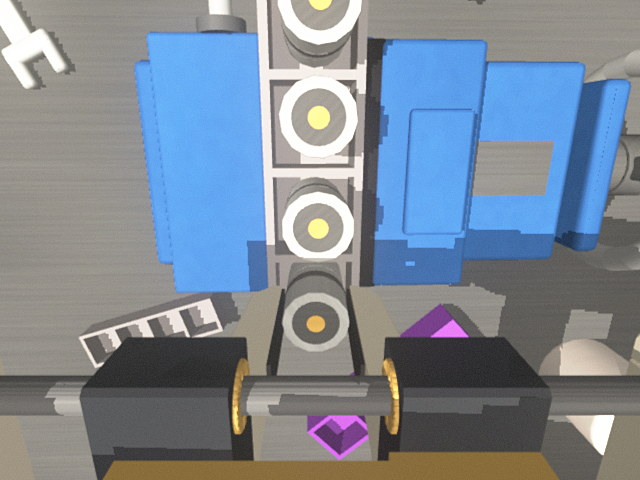

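Contact at exactly the expected height (0.1575). I'll release, retreat and check everything.

{"fn": "step_arm", "kwargs": {
  "series": [0, 0, 0, 0, 0, 0, 0, 0, 0, 0, 0, 0, 0, 0, 0, 0],
  "grip": 0.55
}}

```text
t: 65.63
tcp_pos: [0.4794, -0.0413, 0.1587]
tcp_rot: [1.0, 0.001, 0.008, 0.016]
contact_force: [-0.1, -0.0, -0.0]
finger_gap: 0.0493
```

{"fn": "step_arm", "kwargs": {
  "series": [0, 0, -5, 0, 0, 0, -12, 0, 0, 0, -20, 0, 0, 0, -24, 0, 0, 0, -24, 0, 0, 0, -20, 0, 0, 0, -10, 0, 0, 0, -4, 0]
}}

```text
t: 66.3
tcp_pos: [0.476, -0.0369, 0.287]
tcp_rot: [1.0, 0.001, 0.007, 0.016]
contact_force: [0.1, -0.5, 0.3]
finger_gap: 0.0508
```

{"fn": "step_arm", "kwargs": {
  "series": [-2, -6, 0, 0, -3, -12, 0, 0, -5, -20, 0, 0, -5, -28, 0, 0, -5, -33, 0, 0, -5, -33, 0, 0, -5, -33, 0, 0, -5, -33, 0, 0]
}}

```text
t: 66.97
tcp_pos: [0.4352, 0.1673, 0.2724]
tcp_rot: [1.0, -0.004, 0.003, 0.017]
contact_force: [0.6, 0.0, 0.1]
finger_gap: 0.0508
```

{"fn": "step_arm", "kwargs": {
  "series": [-4, -33, 0, 0, -4, -30, 0, 0, -3, -24, 0, 0, -2, -16, 0, 0, -1, -8, 0, 0, 0, 0, 0, 0]
}}

```text
t: 67.47
tcp_pos: [0.4089, 0.292, 0.2572]
tcp_rot: [1.0, 0.001, -0.005, 0.02]
contact_force: [0.3, 0.2, 0.0]
finger_gap: 0.0509
```

```bash
python3 -c "
from h import *
go(.4765,-.0405,.1575,-90)
t=ctrl.camera('top'); cv2.imwrite('pics/t40.png',t[:,:,::-1]); crop(t,290,450,180,290,5,'tv40')
s=ctrl.camera('side'); crop(s,280,440,170,290,5,'sv40')
"
```

```text
t 67.47 tcp [408.9 292.  257.2] yang -89.9 F [0.3 0.2 0. ] gap 50.9 tilt [-0.009 -0.04 ] j6 2.11
  tool delta [ 68.  328.4 112.2] twist 0.1
```

View pics/tv40.png

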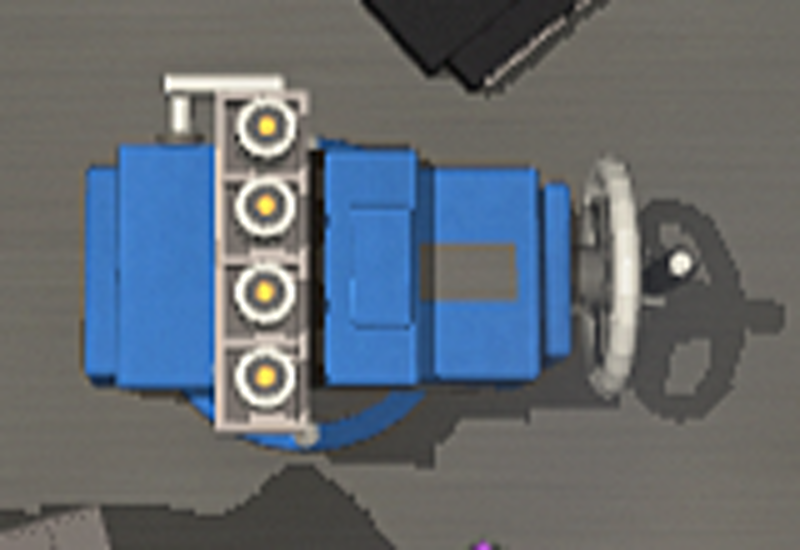

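View pics/sv40.png

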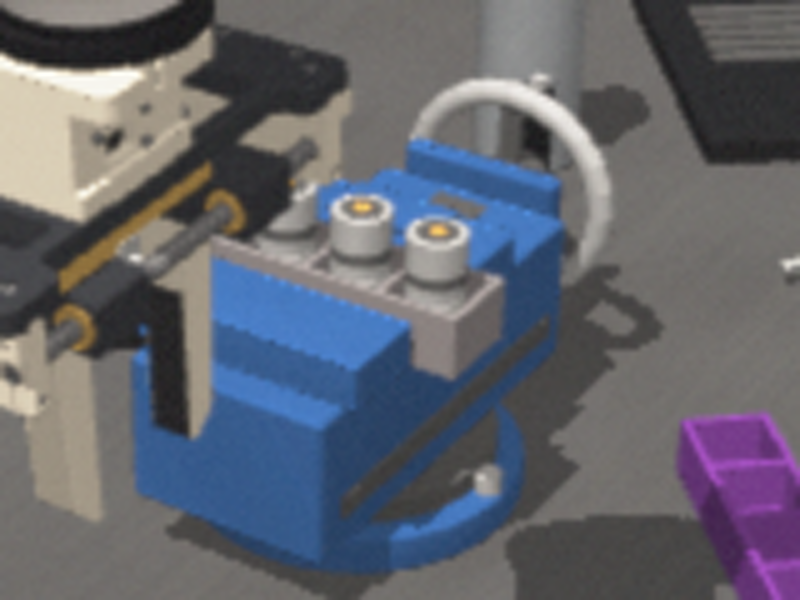

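View pics/t40.png

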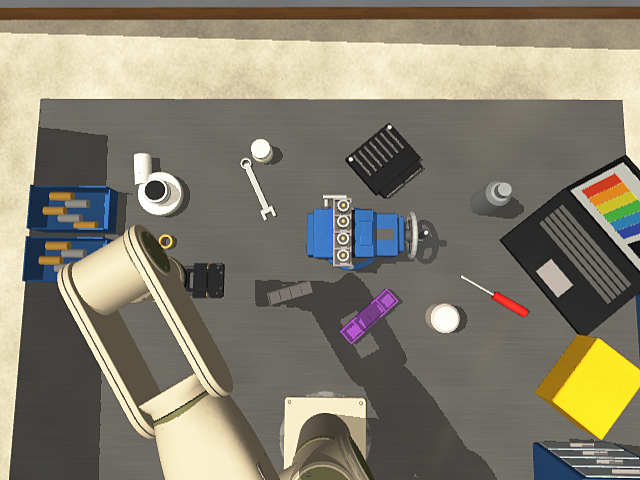

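```bash
python3 -c "
from h import *
m=ctrl.camera_model('top')
for c in [(267,126),(265,205),(264,292),(264,377)]: print(pix2z(m,(c[0]+.5)/5-.5+290,(c[1]+.5)/5-.5+180,.175).round(4))
s=ctrl.observe(); print(s['t'],s['contact_force'])
print(ctrl.job_done())
"
```

```text
[ 0.6024 -0.042   0.175 ]
[ 0.5629 -0.0413  0.175 ]
[ 0.5198 -0.041   0.175 ]
[ 0.4781 -0.0413  0.175 ]
67.5667 [-0.07125781  0.45955736  0.1328218 ]
the job is handed in; nothing more can be done
None
```

The job is done and handed in at 67.6 s: the rack is clamped in the vise corner, all four lifters are upright in its cells, and the crank handle is folded. The hand-in gives no verdict, so the results below are my own checks.

- **Rack:** I gripped it at its overhanging end, squared it up and slid it until it touched both the work stop and the fixed jaw. In the top view its corner was within about 1.5 mm of the vise corner, which is inside the camera's 2 mm calibration.
- **Handle and clamp:** The handle swung out and latched. I wound the wheel 3 turns clockwise to its stop, and the jaw travelled about 21 mm and pressed on the rack. I had no direct reading of the wheel angle. The fingers slipped off the handle at the end of folding, so I pushed it flat from the front until it stopped hard.
- **Lifters:** One had been knocked aside during the run, so I measured it again before picking it up. All four touched down at the cell-floor height. In the last top view they are upright, one to a cell, and at most about 3 mm off centre (4 mm free each side).
- **Disagreements:**
  - The folded handle now sits about 5 mm closer to the wheel than in the first picture, probably because it did not start fully flat.
  - The tool drifted to nearly 10° of tilt partway through. I straightened it by pressing the fingertips on the fixed jaw's side, with up to about 25 N sideways and 20 N vertically in the readings taken.
- **Other things on the bench:** In the last views they look to be where they started.

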